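# Stop the trimming station and wipe its offcuts into the tray

### The job

Make the trimming station safe and clean: press its red knob down and turn it clockwise to the green mark so that it springs back up there, then use the yellow scraper block to sweep all four orange offcuts off the grey plate into the blue tray, never touching the offcuts with the gripper. Finally stand the scraper upright in the middle of the black mat, and leave the dropper bottle, the red-lidded cup and the brown bottle standing where they are.

Things in the scene. Friction and masses are not known exactly. Their poses are not given: they have to be found in the camera images.
- station: fixed trimming station; origin on the worktop, z up. The following sizes are in its axes. Outer size of the plate with its rims: x -103..103, y -75..103 mm. Control block with the knob: x -92..-8, y 102..174 mm, 20 mm high. Blue tray on the -y side
- plate_center (a point): centre of the grey plate's top, 40 mm above the worktop; axes as the station's. The plate is 190 (x) by 170 mm (y), closed by 8 mm thick steel rims, 14 mm higher than the plate, on both x sides and at +y. The -y edge, 85 mm from this point, is open and drops to the tray
- tray_center (a point): centre of the blue tray's floor, 6 mm above the worktop; axes as the station's; 128 mm to -y of plate_center. Inside 194 (x) by 86 mm (y), walls 30 mm high measured from the worktop; its +y side is the plate's open edge
- post: fixed dark steel hold-down post on the plate, 12 mm in diameter, 45 mm high; origin at the centre of its foot (on the plate's top). Its place on the plate varies; the scraper passes between it and either side rim
- knob_grip (a point): red knob: upright bar 40 x 13 mm, 32 mm tall, on a round disc 42 mm in diameter; point on the knob's vertical axis, at 53 mm above the worktop when up; bar top 12 mm higher, disc top 19 mm lower. x along the bar, y across it; grip it across y. Pressing moves it straight down
- knob_press (a joint): knob's travel down, m: 0 up, 0.007 fully down. Spring: 2.5 N to start, 8 N fully down. It must be pressed at least 5.5 mm to turn; it rises by itself only at either end of the turn
- knob_turn (a joint): knob's angle, rad, clockwise seen from above: 0 at the red mark (run), 1.30 at the green mark (off), where it meets an end stop. Locked beyond about 0.2 unless pressed down; it rises again beyond about 1.1. Light friction
- offcut_1_center (a point): orange rigid plastic strip 60 x 16 x 10 mm, 20 g; point at its centre (5 mm above its underside); x along its length, z up when it lies flat. All four look alike. They start flat on the plate, leaving at least 45 mm free inside the +y rim
- offcut_2_center (a point): orange rigid plastic strip 60 x 16 x 10 mm, 20 g; point at its centre (5 mm above its underside); x along its length, z up when it lies flat. All four look alike. They start flat on the plate, leaving at least 45 mm free inside the +y rim
- offcut_3_center (a point): orange rigid plastic strip 60 x 16 x 10 mm, 20 g; point at its centre (5 mm above its underside); x along its length, z up when it lies flat. All four look alike. They start flat on the plate, leaving at least 45 mm free inside the +y rim
- offcut_4_center (a point): orange rigid plastic strip 60 x 16 x 10 mm, 20 g; point at its centre (5 mm above its underside); x along its length, z up when it lies flat. All four look alike. They start flat on the plate, leaving at least 45 mm free inside the +y rim
- scraper_center (a point): scraper: yellow block 60 x 26 mm on a black rubber foot 64 x 28 mm x 14 mm high, 64 mm tall overall, about 140 g, standing upright on its foot; point at its centre, 32 mm above its underside. x along its 64 mm length, y across its 28 mm thickness, z up
- mat: fixed black rubber mat 80 x 110 x 4 mm on the worktop; origin at the centre of its underside; x along its 80 mm side. Mind the fixed analyser, 0.27 m tall, behind the mat, cup and scraper places: its front is at world x = 0.55, from y = 0.27 to -0.07, its right side at y = -0.11 (from x = 0.58 back)
- bottle_center (a point): bystander: white dropper bottle with a red cap, 36 mm in diameter, 98 mm high, loose; point at its centre, half-way up
- cup_center (a point): bystander: sample cup with a red lid, 58 mm in diameter, 70 mm high, loose; point at its centre, half-way up
- flask_center (a point): bystander: brown bottle with a blue cap, 48 mm in diameter, 88 mm high, loose; point at its centre, half-way up
Mind the look-alikes: they are no part of the job. Leave any white look-alike of the part that bears offcut_3_center alone.

How it is judged:
On the way, in this order (a step that is already met when the one before it is completed fails the run):
1. the knob has been pressed, turned to the green mark and has sprung up there (value of joint knob_turn above 1.05 rad and value of joint knob_press below 0.0025 m), for 0.2 s.
2. all four offcuts are in the blue tray (z of each of offcut_1_center, offcut_2_center, offcut_3_center, offcut_4_center in the frame of station below 0.034 m and y of offcut_1_center in the frame of station between -0.162 and -0.075 m and x of offcut_1_center in the frame of station between -0.098 and 0.098 m and y of offcut_2_center in the frame of station between -0.162 and -0.075 m and x of offcut_2_center in the frame of station between -0.098 and 0.098 m and y of offcut_3_center in the frame of station between -0.162 and -0.075 m and x of offcut_3_center in the frame of station between -0.098 and 0.098 m and y of offcut_4_center in the frame of station between -0.162 and -0.075 m and x of offcut_4_center in the frame of station between -0.098 and 0.098 m), for 0.2 s.
At the end, for the whole second after the job is handed in: All four offcuts' centres lie inside the tray, below the plate's top; the knob is turned past 1.05 rad and up (pressed less than 2.5 mm); the scraper stands upright (within 0.1 rad) on the mat, its centre within 40 mm of the mat's centre; everything at rest (all of step 1 and all of step 2 and horizontal distance between scraper_center and mat below 0.04 m and angle between scraper_center's own z axis and vertical below 0.1 rad and height (world z) of scraper_center below 0.042 m and contact force between scraper and mat above 0.3 N and linear speed of each of scraper, offcut_1, offcut_2, offcut_3, offcut_4 below 0.02 m/s); the robot touches nothing.
It fails at once if the gripper's fingers push or grip an offcut (contact force between the fingers and offcut_1 above 0.5 N or contact force between the fingers and offcut_2 above 0.5 N or contact force between the fingers and offcut_3 above 0.5 N or contact force between the fingers and offcut_4 above 0.5 N).
It fails at once if an offcut is moved more than 20 mm before the knob is off (value of joint knob_turn below 1 rad and distance of any of offcut_1_center, offcut_2_center, offcut_3_center, offcut_4_center from where it was at the start of the episode above 0.02 m).
It fails at once if the white dropper bottle is shifted more than 30 mm or knocked over (distance of bottle_center from where it was at the start of the episode above 0.03 m or angle between bottle_center's own z axis and vertical above 0.35 rad).
It fails at once if the sample cup is shifted more than 30 mm or knocked over (distance of cup_center from where it was at the start of the episode above 0.03 m or angle between cup_center's own z axis and vertical above 0.35 rad).
It fails at once if the brown bottle is shifted more than 30 mm or knocked over (distance of flask_center from where it was at the start of the episode above 0.03 m or angle between flask_center's own z axis and vertical above 0.35 rad).
It also fails if it takes over 72 s, if anything falls off the work surface, if the arm or the gripper's body presses on something with over 40 N, if the wrist force passes 120 N, or if a joint passes its speed limit or range.

### The arm

A 6-joint arm with a two-finger parallel gripper is mounted at the origin on a cart in front of the work surface, level with it; the furniture and walls round the work are solid. World frame = base frame: x ahead of the robot, y to its left, z up, the work surface at z = 0. Lengths are in m, angles in rad, forces in N, time in s.
With the tool pointing down it reaches from about 0.375 to 0.9 m from the base axis. Payload 3.1 kg.
Tool frame: the origin (TCP) lies midway between the tips of the shut fingers; the grasp point (between the pads) lies 19 mm behind it; z points along the fingers, y is the direction in which the jaws open and shut (so a half turn about z gives the same grasp; the last joint's range is limited). The gripper opens to 87 mm and grips with 3 to 60 N. Pads are 19 mm wide; open, the fingers measure 117 mm over their backs; the gripper's body (75 mm by 190 mm) begins 51 mm behind the grasp point.
Start: joints at [-1.409, 0.527, 1.433, -0, 1.181, -0.178], TCP at [0.209, -0.589, 0.19] pointing down, gripper open.
Joint ranges: [-3.08, 3.08], [-0.75, 2.2], [0.22, 2.44], [-1.43, 4.57], [0, 2.65], [-2.85, 2.85]. Speed limits (rad/s): [2.79, 2.79, 3.14, 3.14, 3.14, 3.14].

### API

Orientations are given as a rotation vector (axis times angle).
In Python, from workcell import r, camera gives the robot as it stands.
- The arm moves only by the tool drive_tool, never from a script. Its argument "increments" is a list of rows, each a list of 3 entries, a list of its own where there are three numbers: the gripper command: -1 is shut, 1 is fully open, values between are in proportion, then the shift along the world's x, y, z in units of 0.04 m (1.0 is 0.04 m), then the turn, a rotation vector about the world's x, y, z in units of 5 degrees (1.0 is 5 degrees). A call has 1 to 20 rows; each row shifts and turns the commanded pose from where the row before left it; what a row does not reach is not made up. A row lasts 1/10 s, in which the tool goes at most 50 mm and 8.59 degrees, less where a joint would pass 70% of its speed; a pose out of reach is approached as far as the arm can. A call with a number of a shift or a turn outside -1 to 1 is refused whole. A call with a gripper value outside its range is refused whole. The fingers move at their own pace and stop on an object; "grip_force" is the grip in N (left out, the last holds). Time passes only in rows, so rows that do not move let the fingers close. It gives the time, the measured TCP pose, the force and the opening at its end, in the units of the state.
- r.observe(): the state, without advancing time (a new reading comes with each control period).
- camera(name): name is "scene" or "top" or "wrist"; returns a dict with "pixels" (420x560x3 uint8, red, green, blue), "fov_y" (degrees; the focal length in pixels is half the picture's height over the tangent of half this angle, whatever the lens; pixels are square), "cx", "cy" (the principal point, pixels), "k1" (the pictures are not rectified: a ray, as slopes to the right and down, at radius r is drawn at 1 + k1 r^2 times it, then the intrinsics apply), "position" and "orientation" of the camera in the world. Camera axes: x right, y down, z forward; pixel columns grow to the right and rows downward; lengths in m; the calibration is good to about 2 mm. A picture is of the moment at which its call begins. There is no depth.
- r.sign_off(): hands the job in, once; it reports no verdict.
The state is a dict: "t": time; "joints": joint angles; "qd": joint speeds; "joint_torque": joint torques, N m; "position": TCP position; "orientation": TCP orientation; "wrist_force": force on the tool from outside, world axes, zero at the start; "ft_torque": the same for the moment, N m; "finger_gap": finger opening in m.
Only numpy, scipy, OpenCV 4.12 (cv2) and the standard library are available. Lean on these libraries where they do the work, as an engineer would, in place of code of your own. Each camera call takes 0.05 s, during which the arm holds its last target.

## Working session

There is one attempt and no reset: what is moved stays moved. The work goes in short steps, Python scripts to look and compute and a tool call to move; the robot and the scene stay as the last step left them, time stands still between calls to the robot, and variables do not carry over. Pictures are saved under pics/ and viewed, and the job is handed in when it is done.

Besides the shell and the picture viewer there is one more tool, called after "Request:" as name(argument=value, ...) on one line, values as JSON. drive_tool: Moves the arm, as the interface text tells. Its arguments: {"type":"object","properties":{"increments":{"type":"array","items":{"type":"array"}},"grip_force":{"type":"number"}},"required":["increments"]}

```bash
ls; mkdir -p pics; python3 - <<'E'
from workcell import r, camera
import cv2
print(r.observe())
for n in ["scene","top","wrist"]:
    c=camera(n); cv2.imwrite(f"pics/{n}0.png",c["pixels"][:,:,::-1])
    print(n,{k:v for k,v in c.items() if k!="pixels"})
E
```

```text
pics
{'t': 0.0, 'joints': array([-1.40853906e+00,  5.28443733e-01,  1.43391878e+00, -4.06973678e-05,
        1.18140167e+00, -1.78509965e-01]), 'qd': array([-0.00072929,  0.00088725,  0.00062844,  0.00107632, -0.00033512,
        0.00084411]), 'joint_torque': array([ 1.31328718e-03, -4.40029407e+01, -1.76595891e+01,  6.34506997e-02,
        5.82030870e-02, -1.55038115e-04]), 'position': array([ 0.20875716, -0.5882397 ,  0.18858026]), 'orientation': array([-3.09395729e+00, -5.32345495e-01,  3.13725594e-05]), 'wrist_force': array([ 0.12704534, -0.48367145, -0.05701673]), 'ft_torque': array([ 0.00740248, -0.04833702, -0.10212931]), 'finger_gap': 0.08687915793611119}
scene {'fov_y': 48.253607757780344, 'cx': 277.6991101559239, 'cy': 210.81230868557785, 'k1': 0.03437798860885503, 'position': array([-0.55468394, -0.92486451,  0.95923019]), 'orientation': array([-1.93379539,  1.07332363, -0.54896194])}
top {'fov_y': 44.19514728754848, 'cx': 283.1190923625061, 'cy': 210.4845584699641, 'k1': -0.0013728521974787967, 'position': array([ 0.34110026, -0.16164732,  1.41585902]), 'orientation': array([-2.17095307,  2.10395341, -0.2007045 ])}
wrist {'fov_y': 69.81353470795528, 'cx': 280.0568178451694, 'cy': 207.2351329152427, 'k1': -0.01622027178989029, 'position': array([ 0.27544472, -0.56396115,  0.38352431]), 'orientation': array([ 2.38296788, -1.68244602, -0.22522857])}
```

View pics/top0.png

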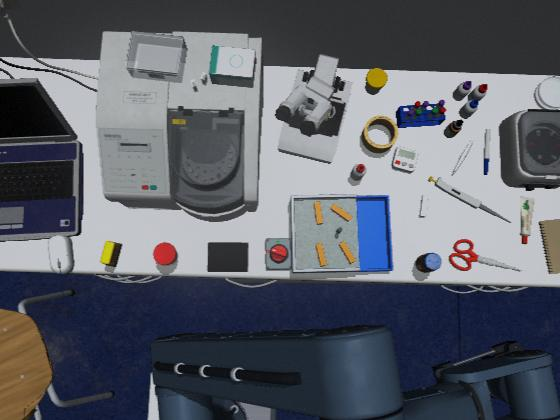

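View pics/scene0.png

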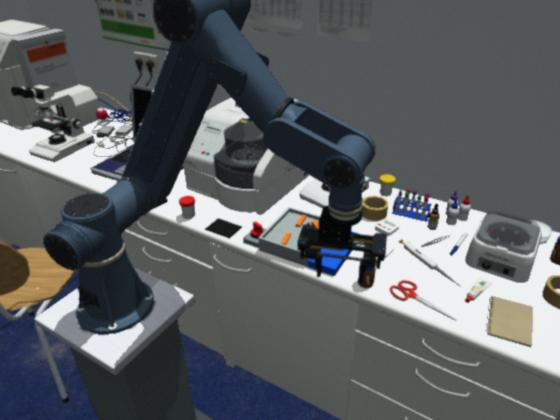

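View pics/wrist0.png

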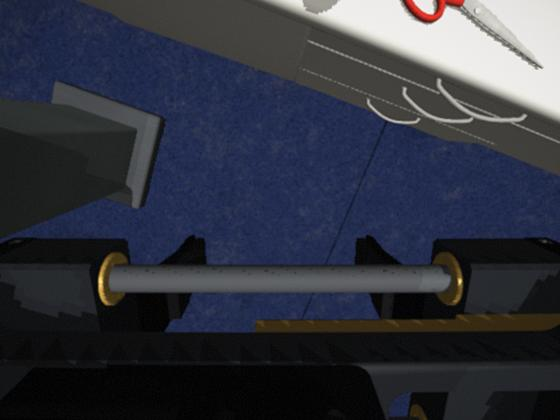

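The top view shows the station plate (290–392, 195–272), the knob (278,254), the mat (228,257), the scraper (111,253), the cup (165,254), the dropper bottle (358,172), the brown bottle (429,262) and a white strip look-alike (424,206).

```bash
cat > h.py <<'E'
import numpy as np, cv2
from scipy.spatial.transform import Rotation as R
from workcell import r, camera
def K(c):
    f=c["pixels"].shape[0]/2/np.tan(np.radians(c["fov_y"])/2)
    return f
def proj(c,P):
    P=np.atleast_2d(P); q=R.from_rotvec(c["orientation"]).inv().apply(P-c["position"])
    s=q[:,:2]/q[:,2:]; rr=(s**2).sum(1,keepdims=True); s=s*(1+c["k1"]*rr)
    return s*K(c)+[c["cx"],c["cy"]]
def unproj(c,uv,z):
    uv=np.atleast_2d(np.asarray(uv,float)); d=(uv-[c["cx"],c["cy"]])/K(c); s=d.copy()
    for _ in range(20): s=d/(1+c["k1"]*(s**2).sum(1,keepdims=True))
    ray=R.from_rotvec(c["orientation"]).apply(np.c_[s,np.ones(len(s))])
    t=(z-c["position"][2])/ray[:,2]
    return c["position"]+ray*t[:,None]
def save(c,name,box=None,scale=1):
    im=c["pixels"][:,:,::-1]
    if box: x0,y0,x1,y1=box; im=im[y0:y1,x0:x1]
    cv2.imwrite("pics/"+name,cv2.resize(im,None,fx=scale,fy=scale,interpolation=cv2.INTER_CUBIC))
E
python3 - <<'E'
from h import *
c=camera("top")
save(c,"t1.png",(260,180,400,285),5.7)
save(c,"t2.png",(90,230,260,285),4.7)
E
```

```text
(no output)
```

View pics/t1.png

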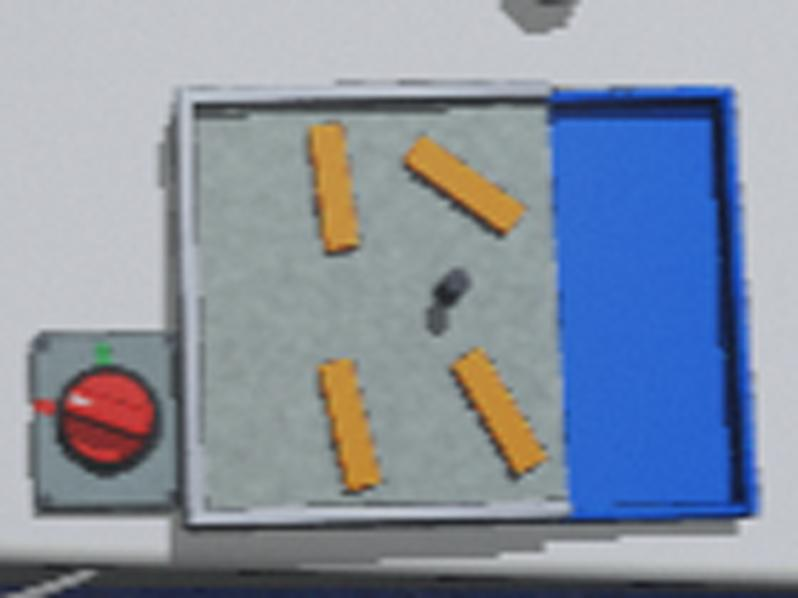

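View pics/t2.png

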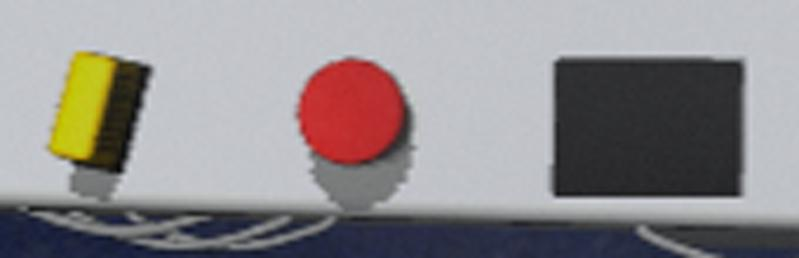

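The crops are clear: rim corners at crop (180,90) and (188,523), the four offcuts, the post's base near (437,320), and the knob bar tilted slightly. Next I fit the poses.

```bash
cat >> h.py <<'E'
def st2w(p,s):  # p=(x,y,yaw) station, s points mm
    s=np.atleast_2d(s)/1000.; c_,s_=np.cos(p[2]),np.sin(p[2])
    return np.c_[p[0]+c_*s[:,0]-s_*s[:,1],p[1]+s_*s[:,0]+c_*s[:,1],s[:,2]]
def w2st(p,w):
    w=np.atleast_2d(w); c_,s_=np.cos(p[2]),np.sin(p[2]); d=w[:,:2]-p[:2]
    return np.c_[c_*d[:,0]+s_*d[:,1],-s_*d[:,0]+c_*d[:,1]]*1000
E
python3 - <<'E'
from h import *
from scipy.optimize import least_squares
c=camera("top")
S=[(103,103,54),(-103,103,54),(103,-75,54),(-103,-75,54),(-8,174,20),(-92,174,20)]
U=np.array([(180,90),(188,523),(552,87),(571,517),(35,335),(38,513)])/5.7+[260,180]
f=lambda p:(proj(c,st2w(p,S))-U).ravel()
o=least_squares(f,[0.45,-0.3,0]); p=o.x; print(p,o.fun.reshape(-1,2).round(2))
def q(uv): return np.array(uv)/5.7+[260,180]
# offcuts on top face z=.05
for i,(a,b) in enumerate([((326,126),(342,250)),((414,148),(513,222)),((337,362),(364,488)),((468,358),(532,467))]):
    w=unproj(c,[q(a),q(b)],0.05); s=w2st(p,w); print("off",i,w.mean(0).round(4),s.mean(0).round(1),"len",np.linalg.norm(s[1]-s[0]).round(1))
w=unproj(c,[q((437,322))],.04); print("post foot?",w2st(p,w)); w=unproj(c,[q((457,280))],.085); print("post top",w,w2st(p,w))
# knob
w=unproj(c,[q((107,420))],.034); print("knob disc",w,w2st(p,w))
q2=lambda uv:np.array(uv)/4.7+[90,230]
w=unproj(c,[q2(x) for x in [(555,60),(743,60),(742,195),(553,195)]],.004); print("mat",w,w.mean(0))
w=unproj(c,[q2(x) for x in [(78,52),(114,58),(92,163),(50,155)]],.064); print("scr",w,w.mean(0)); e=(w[0]+w[1]-w[2]-w[3])/2; print(np.linalg.norm(e),np.arctan2(e[1],e[0]))
w=unproj(c,[q2((351,111))],.07); print("cup",w)
w=unproj(c,[(358,169)],.098); print("bottle",w)
w=unproj(c,[(431,259)],.088); print("flask",w)
E
```

```text
[ 0.5227883  -0.30676378  0.05034519] [[-0.29 -0.25]
 [ 0.13  0.87]
 [ 0.47 -0.82]
 [ 0.67  0.59]
 [-0.47 -0.18]
 [-0.53 -0.3 ]]
off 0 [ 0.5761 -0.2733  0.05  ] [55.  30.7] len 59.5
off 1 [ 0.5795 -0.3343  0.05  ] [ 55.3 -30.4] len 58.0
off 2 [ 0.4649 -0.283   0.05  ] [-56.7  26.7] len 59.6
off 3 [ 0.4728 -0.3524  0.05  ] [-52.2 -43.1] len 58.2
post foot? [[ -8.23624433 -16.64941712]]
post top [[ 0.52927863 -0.32740953  0.085     ]] [[  5.4431345 -20.9462089]]
knob disc [[ 0.46495458 -0.17009368  0.034     ]] [[-50.88266585 139.40735804]]
mat [[ 0.49143074  0.02386483  0.004     ]
 [ 0.49490253 -0.08535532  0.004     ]
 [ 0.41671758 -0.08802126  0.004     ]
 [ 0.41336228  0.02074486  0.004     ]] [ 0.45410328 -0.03219172  0.004     ]
scr [[0.48109251 0.28052234 0.064     ]
 [0.47838517 0.26034728 0.064     ]
 [0.41998862 0.26743782 0.064     ]
 [0.4236601  0.2908509  0.064     ]] [0.4507816  0.27478959 0.064     ]
0.05856571494765976 -0.1492678072309633
cup [[0.45260539 0.12591693 0.07      ]]
bottle [[ 0.68849375 -0.37101079  0.098     ]]
flask [[ 0.45871607 -0.56234811  0.088     ]]
```

Request:
drive_tool(increments=[[1,[0.48,0.85,0.28],[0,0,-0.4]],[1,[0.48,0.85,0.28],[0,0,-0.4]],[1,[0.48,0.85,0.28],[0,0,-0.4]],[1,[0.48,0.85,0.28],[0,0,-0.4]],[1,[0.48,0.85,0.28],[0,0,-0.4]],[1,[0.48,0.85,0.28],[0,0,-0.4]],[1,[0.48,0.85,0.28],[0,0,-0.4]],[1,[0.48,0.85,0.28],[0,0,-0.4]],[1,[0.48,0.85,0.28],[0,0,-0.4]],[1,[0.48,0.85,0.28],[0,0,-0.3]],[1,[0,0,0],[0,0,0]],[1,[0,0,0],[0,0,0]]])

```text
t: 1.45
position: [0.4012, -0.2485, 0.3018]
orientation: [3.14, 0.005, 0.0]
wrist_force: [0.3, -1.1, 0.6]
finger_gap: 0.087
```

```bash
python3 - <<'E'
from h import *
print(r.observe()["joints"])
c=camera("wrist"); save(c,"w1.png",None,1.42)
c=camera("top"); save(c,"t3.png",None,1.42)
E
```

```text
[-7.91618095e-01  1.87482018e-01  1.64515840e+00 -6.38293841e-04
  1.30798635e+00  7.76284967e-01]
```

View pics/w1.png

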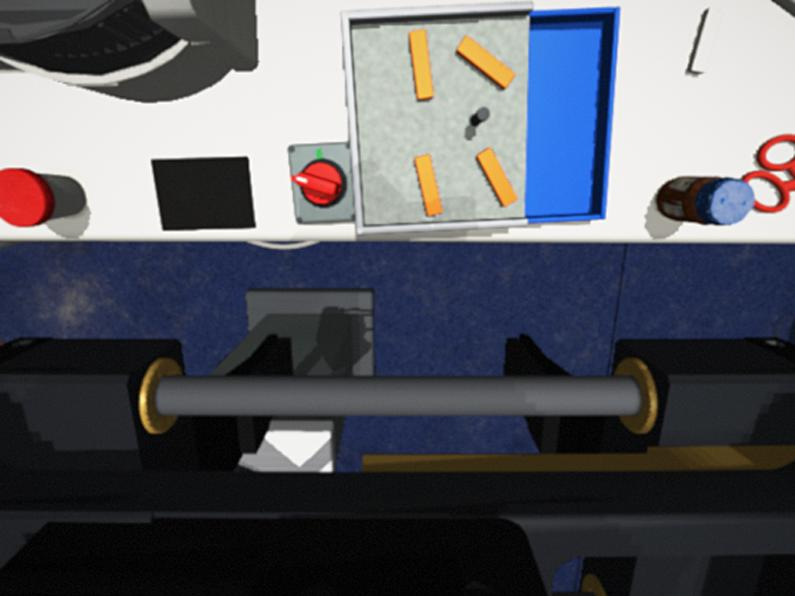

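The wrist view shows the whole station: knob at (319,184), post foot at (472,130), offcuts at (421,65), (486,62), (428,186) and (496,178), and the mat at (203,193). Next is a close crop to fit the poses.

```bash
python3 - <<'E'
from h import *
c=camera("wrist"); np.save("w1.npy",c,allow_pickle=True)
save(c,"w2.png",(195,0,440,175),3.26)
save(c,"w3.png",(195,95,255,160),9)
E
```

```text
(no output)
```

View pics/w2.png

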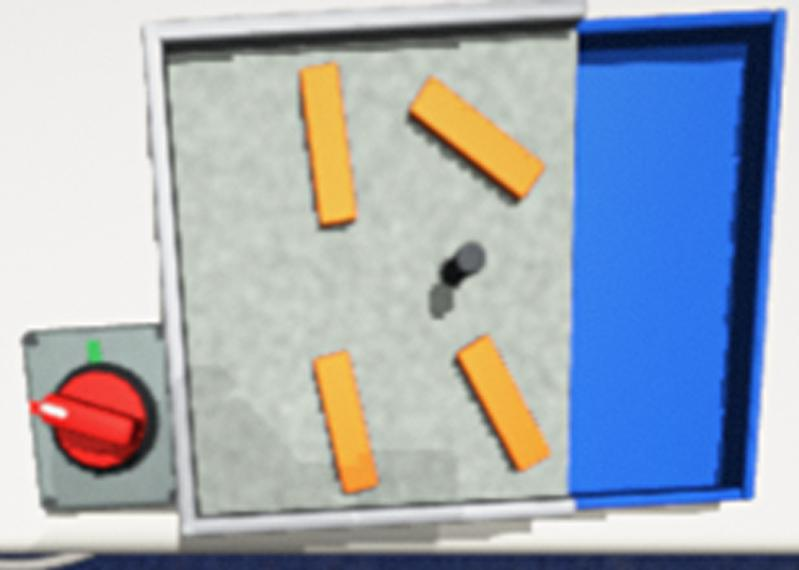

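View pics/w3.png

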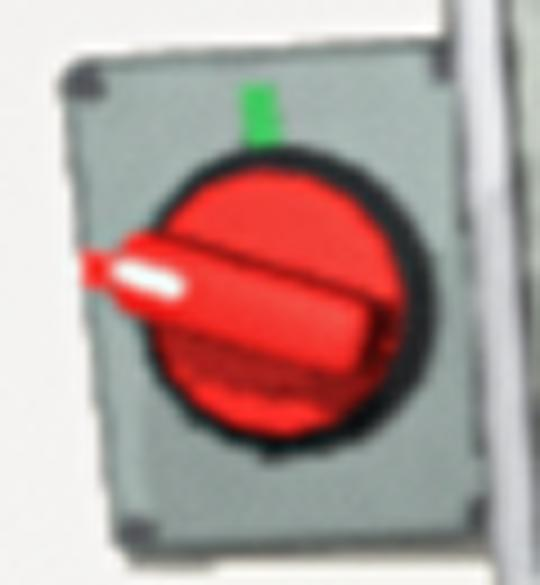

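```bash
python3 - <<'E'
from h import *
from scipy.optimize import least_squares
c=np.load("w1.npy",allow_pickle=True).item()
q=lambda uv:np.array(uv)/3.26+[195,0]
S=[(103,103,54),(-103,103,54),(103,-75,54),(-103,-75,54),(-8,174,20),(-92,174,20),(95,-75,40),(-92,103,20)]
U=q([(143,27),(183,532),(583,3),(575,508),(24,338),(45,512),(575,38),(176,507)])
o=least_squares(lambda p:(proj(c,st2w(p,S))-U).ravel(),[0.45,-0.3,0],loss='soft_l1'); p=o.x; print(p,(proj(c,st2w(p,S))-U).round(2).tolist())
for i,(a,b) in enumerate([((320,66),(338,222)),((420,94),(533,184)),((331,353),(361,490)),((473,344),(534,464))]):
    w=unproj(c,[q(a),q(b)],0.05); s=w2st(p,w); print("off",i,w.mean(0).round(4),s.round(1).tolist(),s.mean(0).round(1),"len",np.linalg.norm(s[1]-s[0]).round(1))
w=unproj(c,[q((470,258))],.085); print("post top",w,w2st(p,w))
w=unproj(c,[q((452,280))],.04); print("post foot",w,w2st(p,w))
q3=lambda uv:np.array(uv)/9+[195,95]
w=unproj(c,q3([(118,268),(362,336)]),.065); print("bar",w,w.mean(0),np.linalg.norm(w[1]-w[0]),np.degrees(np.arctan2(*(w[0]-w[1])[[1,0]])))
print("knob nominal",st2w(p,[(-50,138,53)]))
w=unproj(c,q3([(281,306)]),.034); print("disc",w, w2st(p,w))
m=unproj(c,np.array([(152,159),(248,157),(255,228),(163,230)])/1.42,.004); print("mat",m.mean(0),m)
E
```

```text
[ 0.52184905 -0.30316157  0.05374788] [[-0.77, -0.49], [-0.69, 2.97], [1.63, -1.04], [0.49, 3.88], [-1.89, -1.08], [-1.9, 1.74], [0.76, -0.89], [2.94, 0.8]]
off 0 [ 0.5766 -0.2706  0.05  ] [[85.9, 32.1], [26.9, 27.0]] [56.4 29.5] len 59.2
off 1 [ 0.5789 -0.3316  0.05  ] [[73.5, -8.2], [37.4, -54.7]] [ 55.5 -31.5] len 58.9
off 2 [ 0.4654 -0.2797  0.05  ] [[-25.5, 32.0], [-84.7, 20.9]] [-55.1  26.5] len 60.3
off 3 [ 0.4731 -0.3488  0.05  ] [[-24.9, -29.5], [-77.3, -56.5]] [-51.1 -43. ] len 59.0
post top [[ 0.52838051 -0.32445591  0.085     ]] [[  5.37804744 -21.61446943]]
post foot [[ 0.5256652  -0.32534027  0.04      ]] [[  2.61914666 -22.35167772]]
bar [[ 0.4721982  -0.149733    0.065     ]
 [ 0.46198849 -0.18688705  0.065     ]] [ 0.46709335 -0.16831002  0.065     ] 0.038531305755683046 74.63471544983983
knob nominal [[ 0.46450762 -0.16804695  0.053     ]]
disc [[ 0.46615498 -0.16922128  0.034     ]] [[-48.4181031  136.73886815]]
mat [ 0.45408286 -0.03185883  0.004     ] [[ 0.49225345  0.02212096  0.004     ]
 [ 0.49391694 -0.08461935  0.004     ]
 [ 0.41612218 -0.08575116  0.004     ]
 [ 0.41403888  0.02081423  0.004     ]]
```

Request:
drive_tool(increments=[[1,[0.107,0.1325,-0.2],[0,0,0.99]],[1,[0.107,0.1325,-0.2],[0,0,0.99]],[1,[0.107,0.1325,-0.2],[0,0,0.99]],[1,[0.107,0.1325,-0.2],[0,0,0.99]],[1,[0.107,0.1325,-0.2],[0,0,0.99]],[1,[0.107,0.1325,-0.2],[0,0,0.99]],[1,[0.107,0.1325,-0.2],[0,0,0.99]],[1,[0.107,0.1325,-0.2],[0,0,0.99]],[1,[0.107,0.1325,-0.2],[0,0,0.99]],[1,[0.107,0.1325,-0.2],[0,0,0.99]],[1,[0.107,0.1325,-0.2],[0,0,0.99]],[1,[0.107,0.1325,-0.2],[0,0,0.99]],[1,[0.107,0.1325,-0.2],[0,0,0.99]],[1,[0.107,0.1325,-0.2],[0,0,0.99]],[1,[0.107,0.1325,-0.2],[0,0,0.99]],[1,[0,0,0],[0,0,0]],[1,[0,0,0],[0,0,0]]])

```text
t: 3.3
position: [0.4647, -0.1705, 0.1812]
orientation: [-2.507, -1.892, 0.001]
wrist_force: [-0.3, -0.2, 1.1]
finger_gap: 0.0863
```

```bash
python3 - <<'E'
from h import *
c=camera("wrist"); save(c,"w4.png",None,1.42)
c=camera("top"); save(c,"t4.png",(200,150,420,315),3.6)
E
```

```text
(no output)
```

View pics/w4.png

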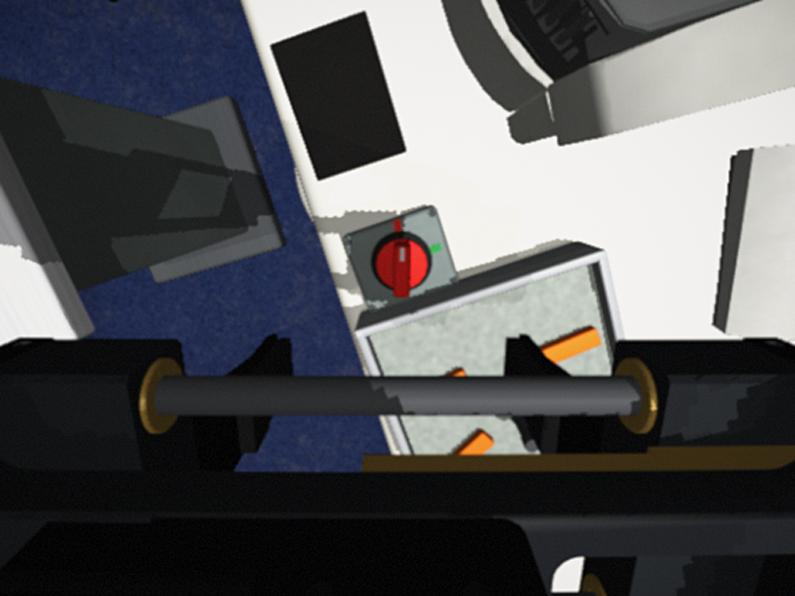

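View pics/t4.png

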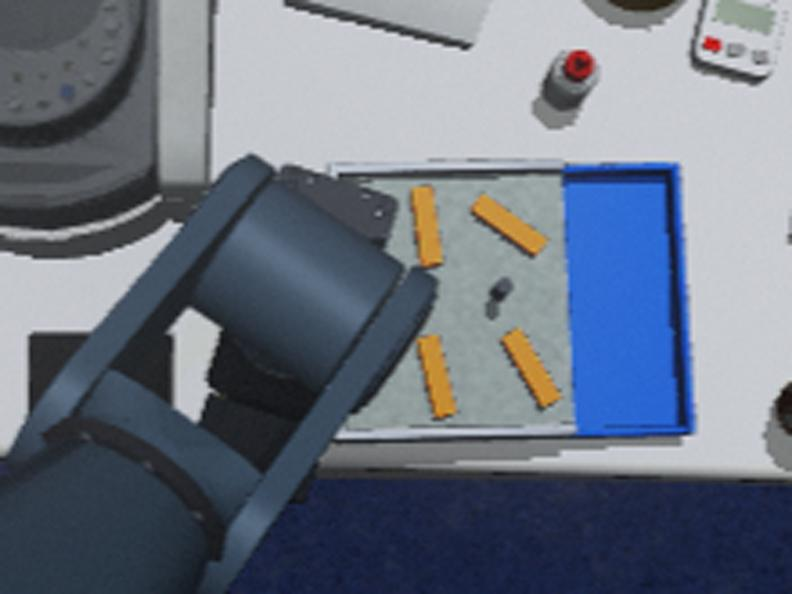

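```bash
python3 - <<'E'
from h import *
c=camera("wrist"); o=r.observe(); print(o["position"],c["position"],c["orientation"], R.from_rotvec(c["orientation"]).as_matrix()[:,2])
w=unproj(c,np.array([(403,241),(402,296)])/1.42,.065); print(w,w.mean(0)); d=w[0]-w[1]; print(np.linalg.norm(d),np.degrees(np.arctan2(d[1],d[0])))
w=unproj(c,np.array([(402,262)])/1.42,.034);print("disc",w)
print(proj(c,[o["position"]])*1.42)
print(R.from_rotvec(o["orientation"]).as_matrix())
E
```

```text
[ 0.46511825 -0.17036276  0.18184959] [ 0.48370774 -0.10075016  0.37653375] [ 2.84960504 -0.39656307 -0.05205923] [-0.0711799  -0.2535638  -0.96469623]
[[ 0.4754797  -0.14486221  0.065     ]
 [ 0.46349517 -0.18482939  0.065     ]] [ 0.46948743 -0.1648458   0.065     ]
0.04172534793194044 73.30815018620001
disc [[ 0.46925113 -0.16553999  0.034     ]]
[[399.6831142 331.9376302]]
[[ 2.72895485e-01  9.62043559e-01  4.94357321e-04]
 [ 9.62043625e-01 -2.72895247e-01 -4.98729098e-04]
 [-3.44891353e-04  6.11694228e-04 -9.99999753e-01]]
```

Request:
drive_tool(increments=[[1,[0.05,0.06,-0.6],[0,0,0]],[1,[0,0,-0.6],[0,0,0]],[1,[0,0,-0.6],[0,0,0]],[1,[0,0,-0.6],[0,0,0]],[1,[0,0,-0.6],[0,0,0]],[1,[0,0,-0.4],[0,0,0]],[1,[0,0,-0.2],[0,0,0]],[1,[0,0,0],[0,0,0]],[-0.7,[0,0,0],[0,0,0]],[-0.7,[0,0,0],[0,0,0]],[-0.7,[0,0,0],[0,0,0]],[-1,[0,0,0],[0,0,0]],[-1,[0,0,0],[0,0,0]],[-1,[0,0,0],[0,0,0]],[-1,[0,0,0],[0,0,0]]], grip_force=35)

```text
t: 4.95
position: [0.4671, -0.1671, 0.0376]
orientation: [2.504, 1.897, 0.0]
wrist_force: [-0.3, 0.4, -0.9]
finger_gap: 0.039
```

Request:
drive_tool(increments=[[-1,[0,0,0],[0,0,0]],[-1,[0,0,0],[0,0,0]],[-1,[0,0,0],[0,0,0]],[-1,[0,0,0],[0,0,0]],[-1,[0,0,0],[0,0,0]]])

```text
t: 5.45
position: [0.4671, -0.1671, 0.0375]
orientation: [-2.504, -1.897, 0.0]
wrist_force: [0.1, 0.4, -0.4]
finger_gap: 0.0027
```

The gap of 2.7 mm is less than the 13 mm bar, so the grip missed it. I'll look.

```bash
python3 - <<'E'
from h import *
c=camera("wrist"); save(c,"w5.png",None,1.42)
c=camera("scene"); save(c,"s5.png",(200,180,360,290),5)
E
```

```text
(no output)
```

View pics/w5.png

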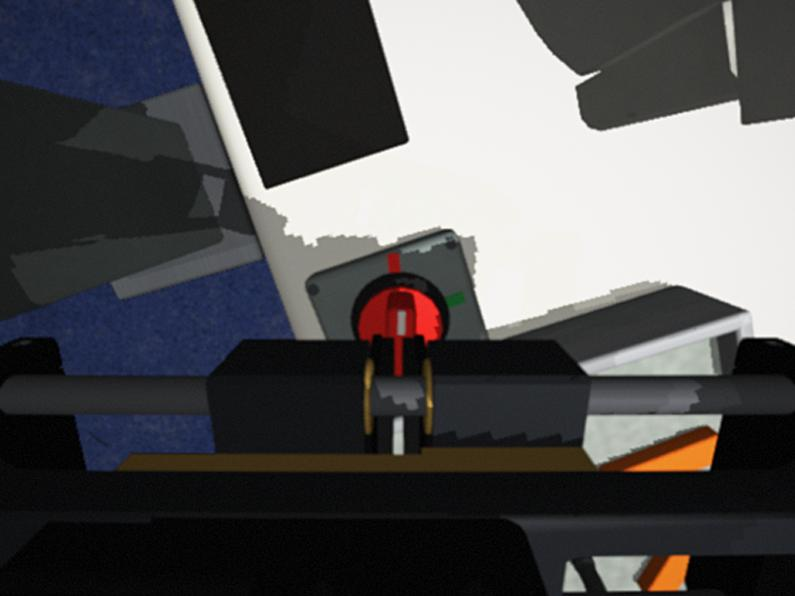

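View pics/s5.png

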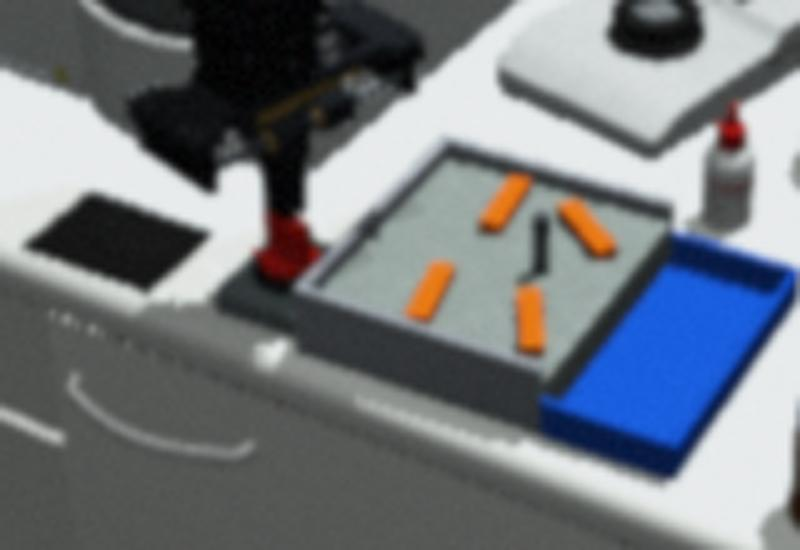

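```bash
python3 - <<'E'
from h import *
print(r.observe()["finger_gap"])
c=camera("wrist"); save(c,"w6.png",(230,180,330,330),4)
print(proj(c,[(.467,-.168,.034),(.467,-.168,.065)]), proj(c,[r.observe()["position"]]))
w=unproj(c,np.array([(400,318)])/1.42,.034);print("disc",w)
E
```

```text
0.0010955255736073452
[[281.55512305 233.27529618]
 [281.82423531 251.15942345]] [[281.43583643 233.86056205]]
disc [[ 0.46894175 -0.16140582  0.034     ]]
```

View pics/w6.png

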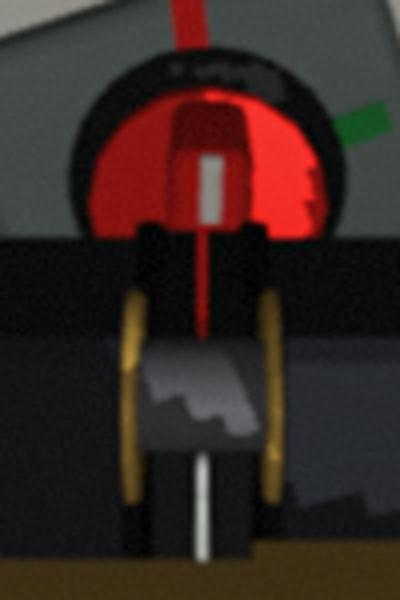

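```bash
python3 - <<'E'
from h import *
c=camera("scene"); p=r.observe()["position"]
print((proj(c,[p,p+[0,0,.019],p+[0,0,.05],(.467,-.168,.034),(.467,-.168,.065)])-[200,180])*5)
c=camera("top")
save(c,"t6.png",(220,190,330,290),7)
E
```

```text
[[284.12604801 250.30906157]
 [282.83801807 227.16396199]
 [280.69719487 188.72396867]
 [285.31876415 255.10025313]
 [283.2233071  217.26482858]]
```

View pics/t6.png

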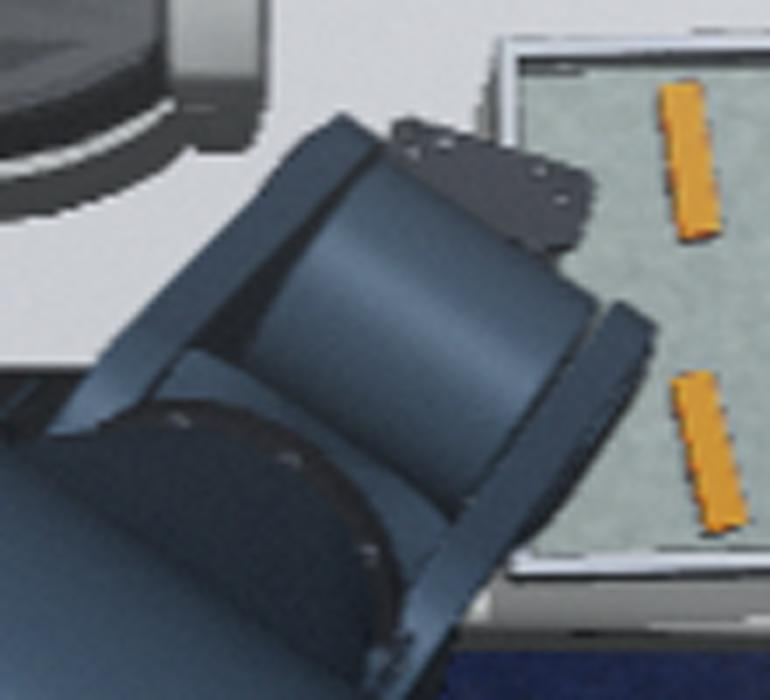

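```bash
python3 - <<'E'
from h import *
c=camera("wrist"); o=r.observe(); T=R.from_rotvec(o["orientation"]); p=o["position"]
for h in [0,.01,.02,.03,.04,.05]:
    for x in [0.0095,-.0095]:
        print(h,x,(proj(c,[p+T.apply([x,0,-h])])-[230,180])*4, "open inner", proj(c,[p+T.apply([x,.0435,-h]),p+T.apply([x,-.0435,-h])]).round(0).tolist())
save(c,"w7.png",(195,90,345,170),5)
cal=c
# measured block corners etc
E
```

```text
0 0.0095 [[205.82846311 162.74631827]] open inner [[345.0, 221.0], [217.0, 221.0]]
0 -0.0095 [[205.65665701 266.78409802]] open inner [[344.0, 247.0], [219.0, 247.0]]
0.01 0.0095 [[206.13097647 181.66803   ]] open inner [[349.0, 225.0], [214.0, 225.0]]
0.01 -0.0095 [[205.94294329 290.23827326]] open inner [[347.0, 253.0], [216.0, 253.0]]
0.02 0.0095 [[206.46494146 202.55975263]] open inner [[352.0, 231.0], [211.0, 231.0]]
0.02 -0.0095 [[206.25813716 316.06482559]] open inner [[350.0, 259.0], [213.0, 259.0]]
0.03 0.0095 [[206.8355204  225.74531743]] open inner [[356.0, 236.0], [207.0, 236.0]]
0.03 -0.0095 [[206.60683306 344.64151031]] open inner [[354.0, 266.0], [209.0, 266.0]]
0.04 0.0095 [[207.24906771 251.62345655]] open inner [[361.0, 243.0], [203.0, 243.0]]
0.04 -0.0095 [[206.99464922 376.43043055]] open inner [[358.0, 274.0], [205.0, 274.0]]
0.05 0.0095 [[207.71349404 280.69072101]] open inner [[366.0, 250.0], [198.0, 250.0]]
0.05 -0.0095 [[207.42852821 412.00285216]] open inner [[363.0, 283.0], [201.0, 283.0]]
```

View pics/w7.png

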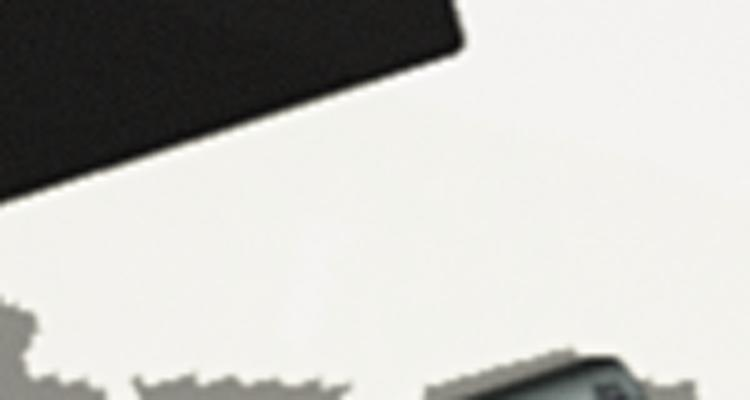

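```bash
python3 - <<'E'
from h import *
from scipy.optimize import least_squares
p=[0.5228,-0.3068,0.0503]
S=[(103,103,54),(-103,103,54),(-8,174,20),(-92,174,20)]
M=[[.4914,.0239,.004],[.4949,-.0853,.004],[.4167,-.0880,.004],[.4134,.0207,.004]]
def fit(c,P,U):
    def f(d):
        e=dict(c); e["position"]=c["position"]+d[:3]; e["orientation"]=(R.from_rotvec(d[3:])*R.from_rotvec(c["orientation"])).as_rotvec(); return (proj(e,P)-U).ravel()
    o=least_squares(f,np.zeros(6)); g=least_squares(lambda d:f(np.r_[d,0,0,0]),np.zeros(3))
    print("6dof",o.x.round(4),"rms",np.sqrt((o.fun**2).mean()),"3dof",g.x.round(4),np.sqrt((g.fun**2).mean()), "0", np.sqrt((f(np.zeros(6))**2).mean()))
c=np.load("w1.npy",allow_pickle=True).item()
U=np.r_[np.array([(143,27),(183,532),(24,338),(45,512)])/3.26+[195,0],np.array([(152,159),(248,157),(255,228),(163,230)])/1.42]
fit(c,np.r_[st2w(p,S),M],U)
c4=dict(c); c4["position"]=np.array([ 0.48370774,-0.10075016,0.37653375]); c4["orientation"]=np.array([ 2.84960504,-0.39656307,-0.05205923])
U=np.array([(606,250),(358,330),(434,207),(345,238),(318,180),(406,152),(367,13),(272,46)])/1.42
fit(c4,np.r_[st2w(p,S),[M[3],M[2],M[1],M[0]]][[0,1,2,3,4,5,6,7]],U)
E
```

```text
6dof [-0.014  -0.0036  0.0068  0.0011 -0.0277 -0.0026] rms 0.7174099649401497 3dof [ 0.     -0.0032  0.0074] 0.7765237617819353 0 1.2273488095730376
6dof [ 0.2483 -0.0775 -0.1955  0.0023  1.002  -0.4737] rms 32.50357034241866 3dof [-0.001  -0.0024  0.0894] 40.611087207558015 0 42.972959742331916
```

```bash
python3 - <<'E'
from h import *
from scipy.optimize import least_squares
p=[0.5228,-0.3068,0.0503]
S=[(103,103,54),(-103,103,54),(-8,174,20),(-92,174,20)]
M=np.array([[.4914,.0239,.004],[.4949,-.0853,.004],[.4167,-.0880,.004],[.4134,.0207,.004]])
c=np.load("w1.npy",allow_pickle=True).item()
c["position"]=np.array([ 0.48370774,-0.10075016,0.37653375]); c["orientation"]=np.array([ 2.84960504,-0.39656307,-0.05205923])
U=np.array([(606,250),(358,330),(434,207),(345,238),(318,180),(406,152),(367,13),(272,46)])/1.42
P=np.r_[st2w(p,S),M[[2,1,0,3]]]
def f(d):
    e=dict(c); e["position"]=c["position"]+d[:3]; e["orientation"]=(R.from_rotvec(d[3:])*R.from_rotvec(c["orientation"])).as_rotvec(); return (proj(e,P)-U).ravel()
g=least_squares(lambda d:f(np.r_[d,0,0,0]),np.zeros(3)); o=least_squares(f,np.zeros(6))
print(g.x,g.fun.reshape(-1,2).round(1).tolist()); print(o.x.round(4),np.sqrt((o.fun**2).mean()))
E
```

```text
[-0.00306837 -0.00240189  0.00434341] [[-0.9, 0.1], [-2.2, 0.5], [2.0, -1.1], [-2.1, -0.0], [1.7, 0.9], [1.3, -0.1], [-0.6, -0.7], [0.9, 0.6]]
[-0.0138 -0.0021  0.004  -0.0004 -0.0286  0.0001] 1.1298337297965797
```

The camera poses agree with the scene to a few mm. However, the fingertips sit about 30 mm above the reported TCP, so they closed just over the bar. I'll confirm that with a gentle touch on the bar's top, which is at 65 mm.

Request:
drive_tool(increments=[[-1,[0,0,-0.05],[0,0,0]],[-1,[0,0,0],[0,0,0]]])

```text
t: 5.95
position: [0.467, -0.167, 0.0353]
orientation: [-2.504, -1.896, 0.0]
wrist_force: [0.1, -0.5, 0.7]
finger_gap: 0.0005
```

Request:
drive_tool(increments=[[-1,[0,0,-0.05],[0,0,0]],[-1,[0,0,0],[0,0,0]]])

```text
t: 6.15
position: [0.467, -0.167, 0.0333]
orientation: [-2.504, -1.896, 0.0]
wrist_force: [-0.1, 0.8, 0.3]
finger_gap: 0.0006
```

Request:
drive_tool(increments=[[-1,[0,0,-0.05],[0,0,0]],[-1,[0,0,0],[0,0,0]]])

```text
t: 6.35
position: [0.4672, -0.1672, 0.0315]
orientation: [2.504, 1.897, 0.0]
wrist_force: [-0.6, -0.3, 2.4]
finger_gap: 0.0004
```

Request:
drive_tool(increments=[[-1,[0,0,-0.04],[0,0,0]],[-1,[0,0,0],[0,0,0]]])

```text
t: 6.55
position: [0.4672, -0.1672, 0.03]
orientation: [2.504, 1.897, 0.0]
wrist_force: [0.2, -0.1, 3.5]
finger_gap: 0.0004
```

```bash
python3 - <<'E'
from h import *
c=camera("wrist"); o=r.observe(); T=R.from_rotvec(o["orientation"]); p=o["position"]
save(c,"w8.png",(230,160,330,240),8)
e=dict(c); 
for dz in [0,.005]:
    e["position"]=c["position"]+[0,0,dz]
    w=unproj(e,[(282.2,230.8)],.034); print(w, T.inv().apply(w-p))
E
```

```text
[[ 0.46869744 -0.16380434  0.034     ]] [[ 0.0036689   0.00051574 -0.00394027]]
[[ 0.46825168 -0.16554228  0.034     ]] [[ 0.00187521  0.0005577  -0.00394013]]
```

View pics/w8.png

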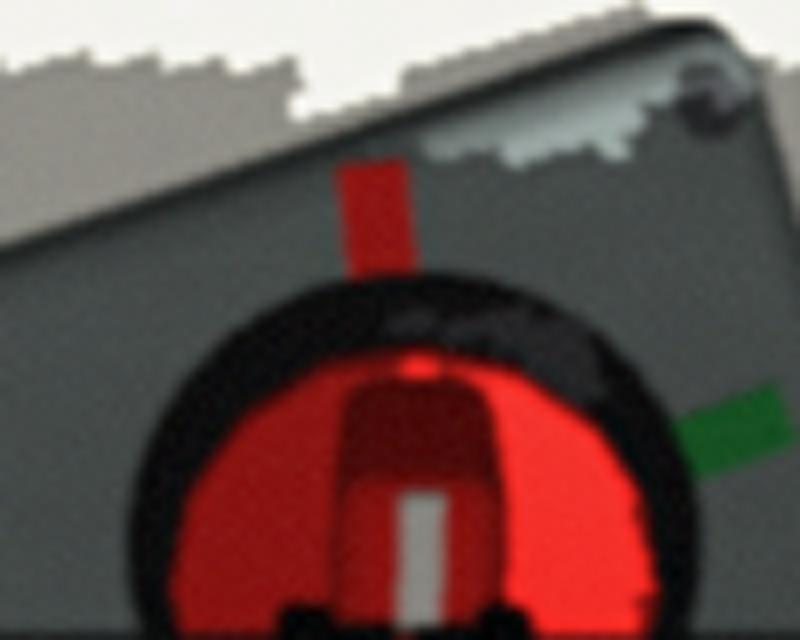

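Request:
drive_tool(increments=[[0,[0.02,0.06,0.15],[0,0,0]],[0,[0,0,0],[0,0,0]],[0,[0,0,0],[0,0,0]],[0,[0,0,0],[0,0,0]],[0,[0,0,0],[0,0,0]],[0,[0,0,0],[0,0,0]],[0,[0,0,-0.2],[0,0,0]],[0,[0,0,-0.2],[0,0,0]],[0,[0,0,-0.2],[0,0,0]],[0,[0,0,-0.2],[0,0,0]],[-1,[0,0,0],[0,0,0]],[-1,[0,0,0],[0,0,0]],[-1,[0,0,0],[0,0,0]],[-1,[0,0,0],[0,0,0]],[-1,[0,0,0],[0,0,0]],[-1,[0,0,0],[0,0,0]],[-1,[0,0,0],[0,0,0]]], grip_force=35)

```text
t: 8.3
position: [0.4688, -0.165, 0.0043]
orientation: [2.503, 1.895, 0.002]
wrist_force: [3.1, 1.7, 0.1]
finger_gap: 0.0127
```

The bar is gripped, with a gap of 12.7 mm. Pressing now.

Request:
drive_tool(increments=[[-1,[0,0,-0.06],[0,0,0]],[-1,[0,0,-0.06],[0,0,0]],[-1,[0,0,-0.05],[0,0,0]],[-1,[0,0,0],[0,0,0]]])

```text
t: 8.7
position: [0.4688, -0.165, -0.0025]
orientation: [2.503, 1.895, 0.001]
wrist_force: [2.6, 1.4, 6.7]
finger_gap: 0.0124
```

Request:
drive_tool(increments=[[-1,[0,0,-0.015],[0,0,-0.5]],[-1,[0,0,0],[0,0,-0.98]],[-1,[0,0,0],[0,0,-0.98]],[-1,[0,0,0],[0,0,-0.98]]])

```text
t: 9.1
position: [0.4695, -0.1654, -0.0027]
orientation: [2.76, 1.494, 0.003]
wrist_force: [4.5, 2.1, 7.2]
finger_gap: 0.0129
```

Request:
drive_tool(increments=[[-1,[0,0,0],[0,0,-1]],[-1,[0,0,0],[0,0,-1]],[-1,[0,0,0],[0,0,-1]],[-1,[0,0,0],[0,0,-1]],[-1,[0,0,0],[0,0,-1]],[-1,[0,0,0],[0,0,-1]],[-1,[0,0,0],[0,0,-1]],[-1,[0,0,0],[0,0,-1]],[-1,[0,0,0],[0,0,-1]],[-1,[0,0,0],[0,0,-1]],[-1,[0,0,0],[0,0,-0.8]],[-1,[0,0,0],[0,0,0]],[-1,[0,0,0],[0,0,0]]])

```text
t: 10.4
position: [0.4708, -0.1673, -0.0024]
orientation: [3.135, 0.09, 0.009]
wrist_force: [3.2, -2.8, 8.2]
finger_gap: 0.013
```

Request:
drive_tool(increments=[[-1,[0,0,0.06],[0,0,0]],[-1,[0,0,0.06],[0,0,0]],[-1,[0,0,0.06],[0,0,0]],[-1,[0,0,0],[0,0,0]],[-1,[0,0,0],[0,0,0]],[-0.45,[0,0,0],[0,0,0]],[-0.45,[0,0,0],[0,0,0]],[-0.45,[0,0,0],[0,0,0]],[-0.45,[0,0,0.3],[0,0,0]],[-0.45,[0,0,0.8],[0,0,0]],[-0.45,[0,0,1],[0,0,0]],[1,[0,0.3,1],[0,0,0]],[1,[-0.4,0.8,0.6],[0,0,0]],[1,[-0.4,0.8,0.3],[0,0,0]],[1,[0,0,0],[0,0,0]]])

```text
t: 11.9
position: [0.4322, -0.0847, 0.1655]
orientation: [-3.138, -0.089, 0.003]
wrist_force: [-0.3, 0.2, -0.3]
finger_gap: 0.048
```

```bash
python3 - <<'E'
from h import *
print(r.observe()["finger_gap"],r.observe()["position"])
c=camera("wrist"); save(c,"w9.png",None,1.42)
c=camera("top"); save(c,"t9.png",(60,180,420,315),2.2)
E
```

```text
0.04798448054332449 [ 0.43224289 -0.08471864  0.16547888]
```

View pics/w9.png

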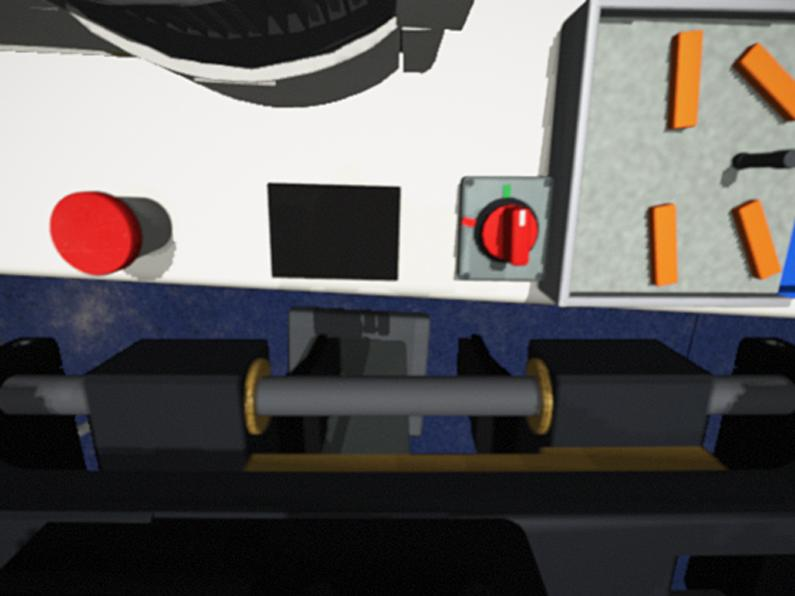

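View pics/t9.png

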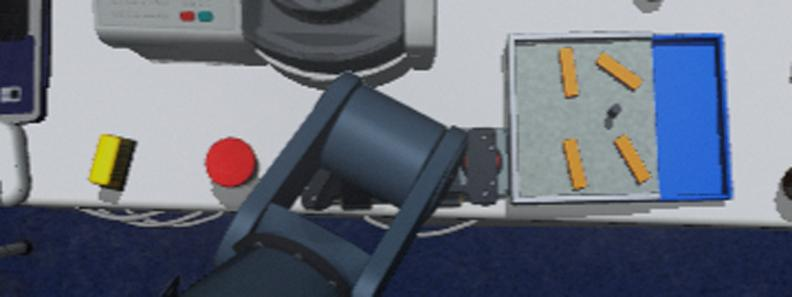

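The knob bar (515,235) now points at the green mark. The offcuts haven't moved. Now to the scraper.

Request:
drive_tool(increments=[[1,[-0.06,0.84,0.21],[0,0,-0.24]],[1,[-0.06,0.84,0.21],[0,0,-0.24]],[1,[-0.06,0.84,0.21],[0,0,-0.24]],[1,[-0.06,0.84,0.21],[0,0,-0.24]],[1,[-0.06,0.84,0.21],[0,0,-0.24]],[1,[-0.06,0.84,0.21],[0,0,-0.24]],[1,[-0.06,0.84,0.21],[0,0,-0.24]],[1,[-0.06,0.84,0.21],[0,0,-0.24]],[1,[-0.06,0.84,0.21],[0,0,-0.24]],[1,[-0.06,0.84,0.21],[0,0,-0.24]],[1,[0,0,0],[0,0,0]],[1,[0,0,0],[0,0,0]]])

```text
t: 13.2
position: [0.4123, 0.2471, 0.2471]
orientation: [3.131, -0.242, -0.001]
wrist_force: [0.3, -0.6, 0.2]
finger_gap: 0.0869
```

```bash
python3 - <<'E'
from h import *
c=camera("wrist"); save(c,"w10.png",None,1.42); np.save("w10.npy",c,allow_pickle=True)
c=camera("top"); save(c,"t10.png",(200,150,420,315),3.6)
E
```

```text
(no output)
```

View pics/w10.png

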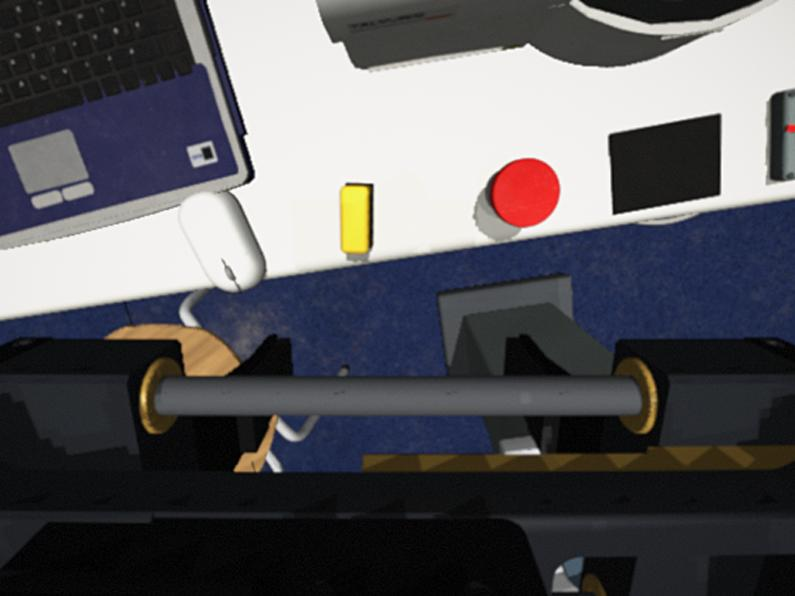

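View pics/t10.png

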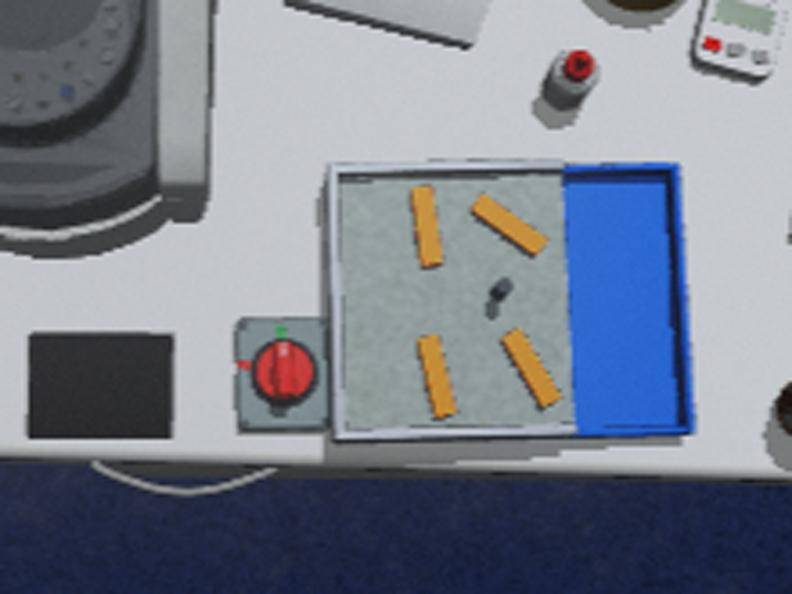

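```bash
python3 - <<'E'
from h import *
c=np.load("w10.npy",allow_pickle=True).item(); save(c,"w11.png",(225,115,285,190),8)
o=r.observe(); T=R.from_rotvec(o["orientation"])
for dz in (0,.005):
    e=dict(c); e["position"]=c["position"]+[0,0,dz]
    w=unproj(e,np.array([(342,186),(369,186),(369,252),(342,252)])/1.42,.064); m=w.mean(0); d=(w[0]+w[1]-w[2]-w[3])/2
    print(m,np.linalg.norm(d),np.linalg.norm(w[1]-w[0]),np.degrees(np.arctan2(d[1],d[0])),T.inv().apply(m-o["position"]))
E
```

```text
[0.45320875 0.27812152 0.064     ] 0.05720945931381245 0.023173073593137965 -10.283762956008292 [ 0.03601241 -0.03836833  0.1828218 ]
[0.45282389 0.27866411 0.064     ] 0.057966334564530486 0.023479650968559536 -10.28376295600833 [ 0.03554751 -0.03884414  0.18282184]
```

View pics/w11.png

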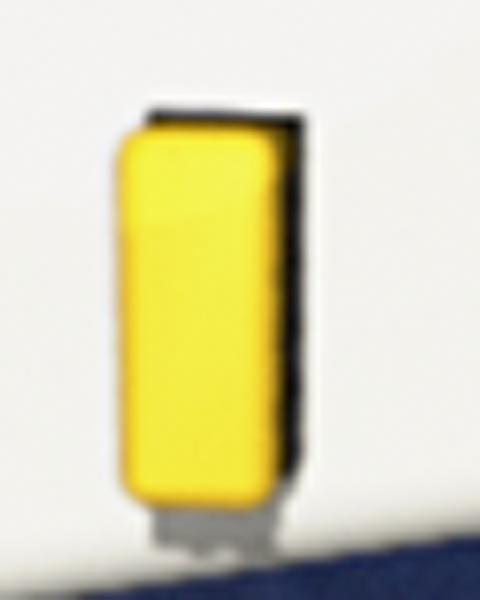

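Request:
drive_tool(increments=[[1,[0.5,0.39,-0.4],[0,0,0]],[1,[0.5,0.39,-0.8],[0,0,0]],[1,[0,0,-0.9],[0,0,0]],[1,[0,0,-0.9],[0,0,0]],[1,[0,0,-0.9],[0,0,0]],[1,[0,0,-0.9],[0,0,0]],[1,[0,0,-0.8],[0,0,0]],[1,[0,0,-0.5],[0,0,0]],[1,[0,0,-0.28],[0,0,0]],[1,[0,0,0],[0,0,0]],[-1,[0,0,0],[0,0,0]],[-1,[0,0,0],[0,0,0]],[-1,[0,0,0],[0,0,0]],[-1,[0,0,0],[0,0,0]],[-1,[0,0,0],[0,0,0]],[-1,[0,0,0],[0,0,0]],[-1,[0,0,0],[0,0,0]],[-1,[0,0,0],[0,0,0]],[-1,[0,0,0],[0,0,0]]], grip_force=30)

```text
t: 15.2
position: [0.4519, 0.2786, -0.0075]
orientation: [-3.132, 0.245, 0.0]
wrist_force: [-0.2, 1.3, 0.1]
finger_gap: 0.026
```

Request:
drive_tool(increments=[[-1,[0,0,0.4],[0,0,0]],[-1,[0,0,0.8],[0,0,0]],[-1,[0,0,0.9],[0,0,0]],[-1,[0,0,0.9],[0,0,0]],[-1,[0,-0.5,0.5],[0,0,0.4]],[-1,[0,-0.8,0],[0,0,0.4]],[-1,[0,-0.9,0],[0,0,0.4]],[-1,[0,-0.9,0],[0,0,0.4]],[-1,[0,-0.9,0],[0,0,0.4]],[-1,[0,-0.9,0],[0,0,0.36]],[-1,[0,-0.9,0],[0,0,0]],[-1,[0,-0.9,0],[0,0,0]],[-1,[0,-0.9,0],[0,0,0]],[-1,[0,-0.9,0],[0,0,0]],[-1,[0,-0.9,0],[0,0,0]],[-1,[0,-0.9,0],[0,0,0]],[-1,[0,-0.9,0],[0,0,0]],[-1,[0,-0.9,0],[0,0,0]],[-1,[0,-0.75,0],[0,0,0]],[-1,[0,0,0],[0,0,0]]])

```text
t: 17.2
position: [0.4528, -0.2401, 0.1326]
orientation: [3.138, 0.072, 0.003]
wrist_force: [0.6, 0.3, -1.5]
finger_gap: 0.026
```

Request:
drive_tool(increments=[[-1,[0.6,0,0],[0,0,0]],[-1,[0.9,0,0],[0,0,0]],[-1,[0.9,0,0],[0,0,0]],[-1,[0.7,0,0],[0,0,0]],[-1,[0,0,0],[0,0,0]],[-1,[0,0,0],[0,0,0]]])

```text
t: 17.8
position: [0.575, -0.234, 0.1316]
orientation: [-3.139, -0.081, 0.004]
wrist_force: [-1.3, 0.6, -2.1]
finger_gap: 0.0258
```

```bash
python3 - <<'E'
from h import *
c=camera("wrist"); save(c,"w12.png",None,1.42)
c=camera("scene"); save(c,"s12.png",(180,120,400,285),3.6)
E
```

```text
(no output)
```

View pics/w12.png

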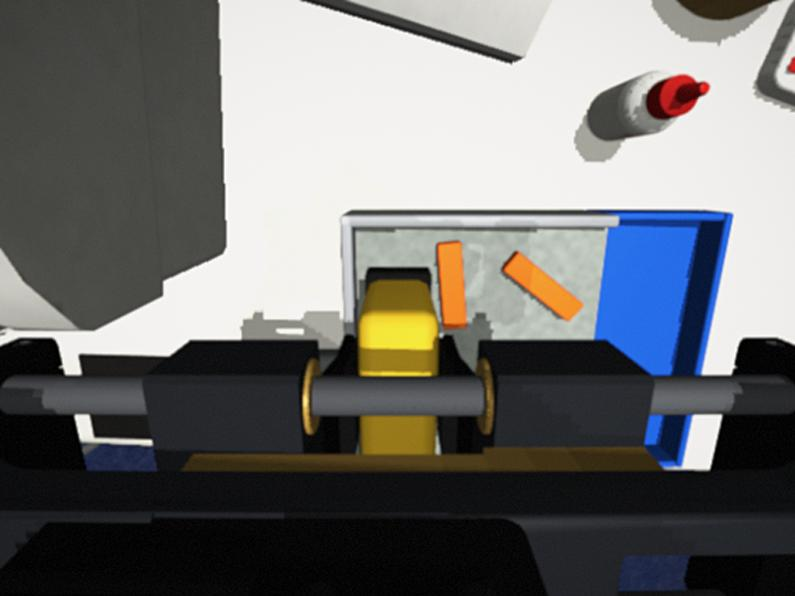

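View pics/s12.png

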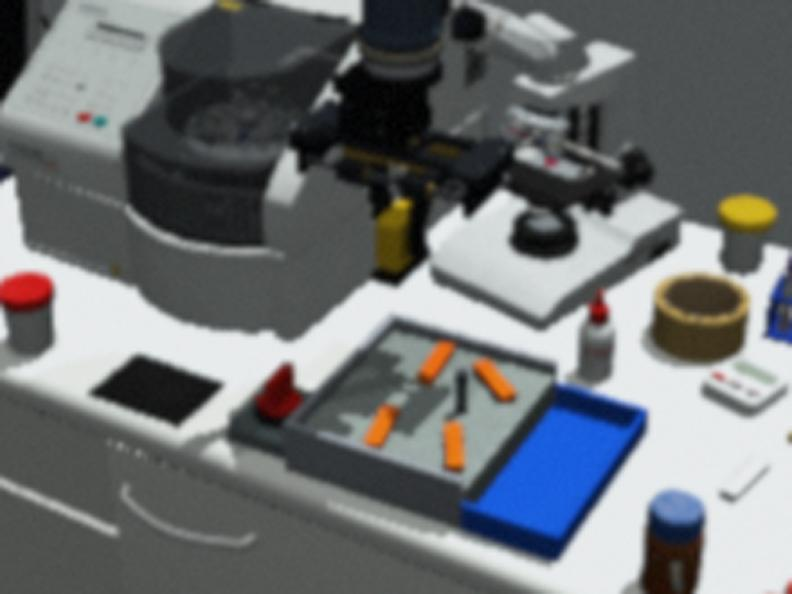

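```bash
python3 - <<'E'
from h import *
from scipy.optimize import least_squares
c=camera("wrist"); c["position"]=c["position"]+[0,0,.005]
S=[(103,103,54),(103,-75,54),(95,-75,40)]
U=np.array([(343,213),(619,214),(607,228)])/1.42
for pp in ([.5258,-.304,.051],[.5228,-.3068,.0503]): print((proj(c,st2w(pp,S))-U).round(2).tolist())
o=least_squares(lambda p:(proj(c,st2w(p,S))-U).ravel(),[0.52,-0.3,0.05]); print(o.x,o.fun)
w=unproj(c,np.array([(399,268)])/1.42,[.14]); print(w,w2st(o.x,w),w2st([.5258,-.304,.051],w))
ob=r.observe(); print(w2st([.5258,-.304,.051],ob["position"][None]),ob["position"])
E
```

```text
[[-0.36, -2.34], [0.75, -2.83], [0.82, -5.34]]
[[2.73, 1.08], [3.23, 0.73], [3.19, -2.0]]
[ 0.52268758 -0.30313895  0.04154813] [-3.29740062e-01  3.02365734e-04  1.44777429e-01  1.36737902e+00
  1.98971855e-01 -1.39633522e+00]
[[ 0.60524038 -0.23279157  0.14      ]] [[85.40351475 66.85774287]] [[82.96714443 67.06613723]]
[[51.89426322 66.74520905]] [ 0.57422426 -0.23469611  0.13212021]
```

Request:
drive_tool(increments=[[-1,[0.06,0,-0.6],[0,0,0]],[-1,[0,0,-0.6],[0,0,0]],[-1,[0,0,-0.6],[0,0,0]],[-1,[0,0,-0.4],[0,0,0]],[-1,[0,0,-0.2],[0,0,0]],[-1,[0,0,0],[0,0,0]],[-1,[0,0,0],[0,0,0]]])

```text
t: 18.65
position: [0.5785, -0.2359, 0.0373]
orientation: [3.14, 0.078, 0.001]
wrist_force: [0.3, -0.1, -1.0]
finger_gap: 0.0258
```

Request:
drive_tool(increments=[[-1,[-0.04,0,-0.04],[0,0,0]],[-1,[0,0,-0.04],[0,0,0]],[-1,[0,0,0],[0,0,0]]])

```text
t: 18.95
position: [0.5768, -0.2356, 0.0338]
orientation: [3.14, 0.079, 0.001]
wrist_force: [0.5, -0.3, -1.2]
finger_gap: 0.0257
```

Request:
drive_tool(increments=[[-1,[0,0,-0.025],[0,0,0]],[-1,[0,0,0],[0,0,0]]])

```text
t: 19.15
position: [0.577, -0.2356, 0.0326]
orientation: [3.14, 0.079, 0.001]
wrist_force: [-0.1, 0.3, -0.3]
finger_gap: 0.026
```

Request:
drive_tool(increments=[[-1,[0.005,-0.1,0.015],[0,0,0]],[-1,[0.01,-0.2,0],[0,0,0]],[-1,[0.01,-0.2,0],[0,0,0]],[-1,[0.01,-0.2,0],[0,0,0]],[-1,[0.01,-0.2,0],[0,0,0]],[-1,[0.01,-0.2,0],[0,0,0]],[-1,[0.01,-0.2,0],[0,0,0]],[-1,[0.01,-0.2,0],[0,0,0]],[-1,[0.01,-0.2,0],[0,0,0]],[-1,[0,0,0],[0,0,0]]])

```text
t: 20.15
position: [0.5804, -0.3052, 0.033]
orientation: [3.14, 0.077, 0.001]
wrist_force: [-0.2, 0.7, -0.8]
finger_gap: 0.0257
```

```bash
python3 - <<'E'
from h import *
c=camera("wrist"); save(c,"w13.png",None,1.42)
c=camera("scene"); save(c,"s13.png",(240,190,380,280),5.6)
E
```

```text
(no output)
```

View pics/w13.png

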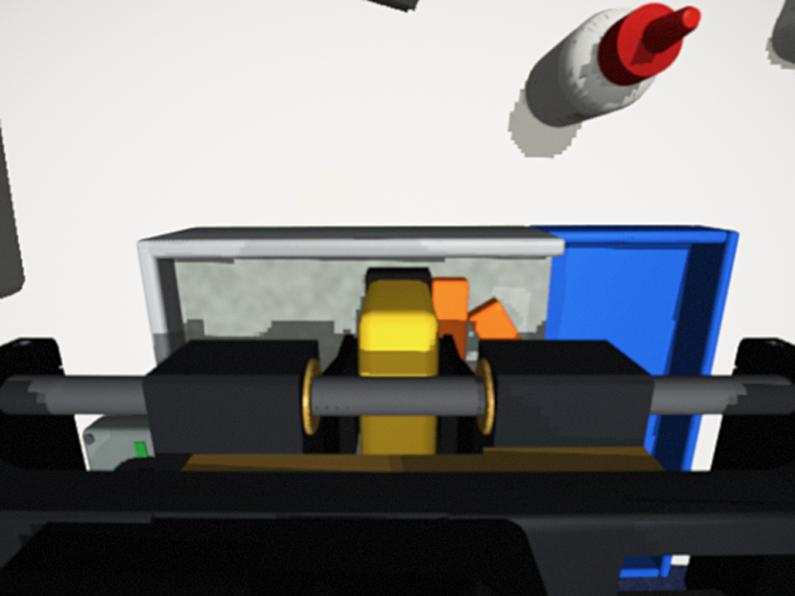

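View pics/s13.png

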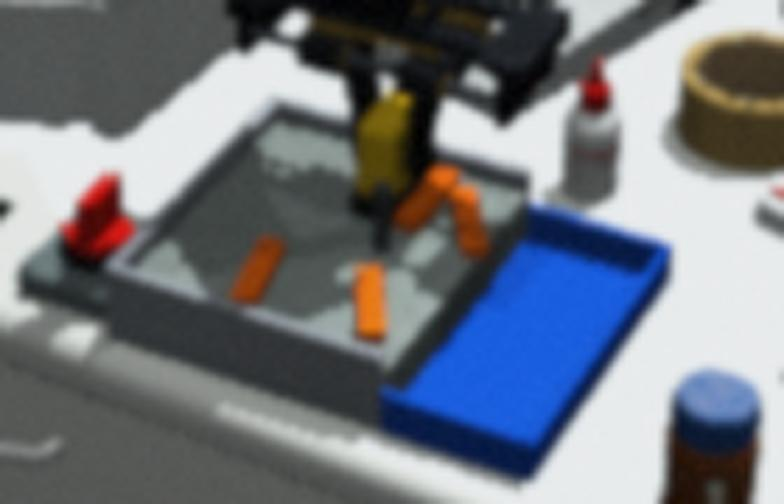

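Request:
drive_tool(increments=[[-1,[0.01,-0.2,0],[0,0,0]],[-1,[0.01,-0.2,0],[0,0,0]],[-1,[0.01,-0.2,0],[0,0,0]],[-1,[0.01,-0.2,0],[0,0,0]],[-1,[0.01,-0.2,0],[0,0,0]],[-1,[0,0,0],[0,0,0]]])

```text
t: 20.85
position: [0.5824, -0.3454, 0.0331]
orientation: [3.139, 0.077, 0.002]
wrist_force: [-0.3, -0.6, -1.1]
finger_gap: 0.0257
```

```bash
python3 - <<'E'
from h import *
c=camera("wrist"); save(c,"w14.png",(200,140,560,320),2.2)
c=camera("scene"); save(c,"s14.png",(240,190,380,280),5.6)
E
```

```text
(no output)
```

View pics/w14.png

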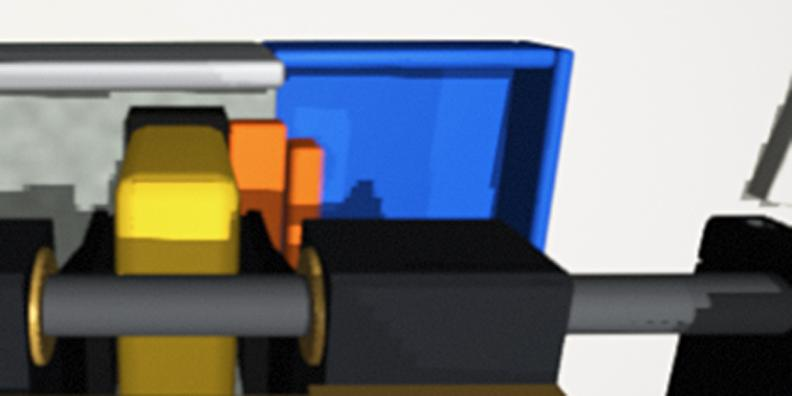

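View pics/s14.png

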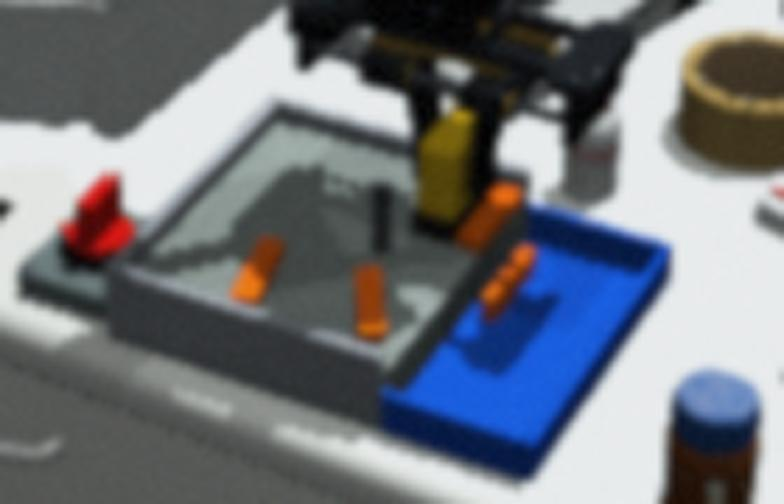

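Offcut 1 is tipping into the tray and offcut 0 is at the edge. I'll continue the push.

Request:
drive_tool(increments=[[-1,[0.01,-0.2,0],[0,0,0]],[-1,[0.01,-0.2,0],[0,0,0]],[-1,[0.01,-0.2,0],[0,0,0]],[-1,[0.01,-0.2,0],[0,0,0]],[-1,[0,0,0],[0,0,0]],[-1,[0,0,0],[0,0,0]]])

```text
t: 21.55
position: [0.5835, -0.3757, 0.0328]
orientation: [-3.14, -0.078, 0.0]
wrist_force: [0.7, 0.5, -0.7]
finger_gap: 0.026
```

```bash
python3 - <<'E'
from h import *
c=camera("wrist"); save(c,"w15.png",(200,140,560,320),2.2)
c=camera("scene"); save(c,"s15.png",(240,190,380,280),5.6)
E
```

```text
(no output)
```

View pics/w15.png

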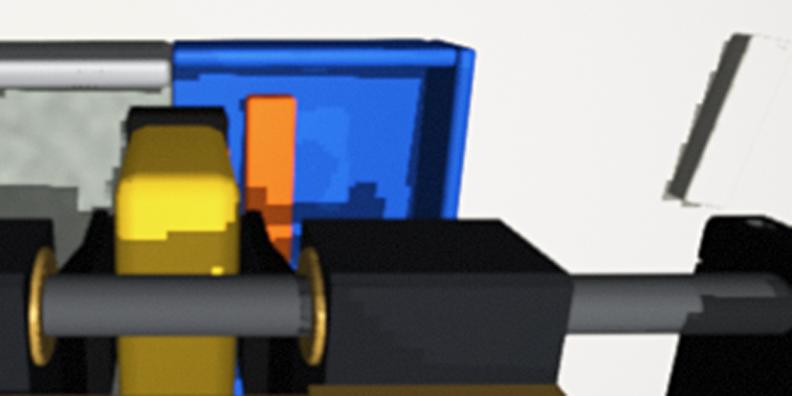

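View pics/s15.png

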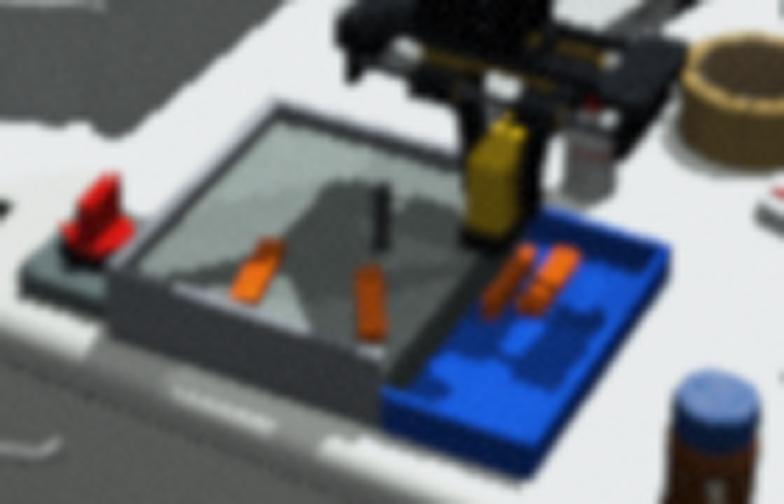

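Both are in the tray, at (507,280) and (552,278). Now the -x lane.

Request:
drive_tool(increments=[[-1,[0,0,0.5],[0,0,0]],[-1,[0,0,0.7],[0,0,0]],[-1,[0,0,0.6],[0,0,0]],[-1,[-0.4,0.47,0],[0,0,0]],[-1,[-0.64,0.7,0],[0,0,0]],[-1,[-0.7,0.8,0],[0,0,0]],[-1,[-0.7,0.8,0],[0,0,0]],[-1,[-0.5,0.6,0],[0,0,0]],[-1,[0,0,0],[0,0,0]],[-1,[0,0,0],[0,0,0]]])

```text
t: 22.65
position: [0.4663, -0.2403, 0.1055]
orientation: [3.14, 0.08, 0.002]
wrist_force: [-0.3, 0.1, -0.0]
finger_gap: 0.026
```

```bash
python3 - <<'E'
from h import *
c=camera("wrist"); save(c,"w16.png",None,1.42)
c["position"]=c["position"]+[0,0,.005]
ob=r.observe(); print(ob["position"],w2st([.5258,-.304,.051],ob["position"][None]),w2st([.5228,-.3068,.0503],ob["position"][None]))
E
```

```text
[ 0.46730087 -0.24145417  0.10557602] [[-55.23461327  65.44667106]] [[-52.14342612  68.05361304]]
```

View pics/w16.png

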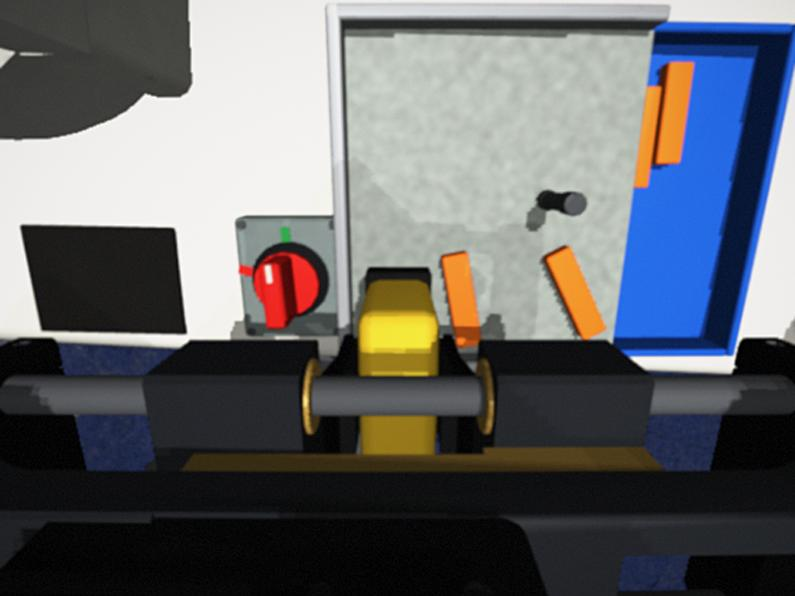

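Request:
drive_tool(increments=[[-1,[0,0,-0.5],[0,0,0]],[-1,[0,0,-0.5],[0,0,0]],[-1,[0,0,-0.45],[0,0,0]],[-1,[0,0,-0.25],[0,0,0]],[-1,[0,0,-0.08],[0,0,0]],[-1,[0,0,0],[0,0,0]],[-1,[0,0,0],[0,0,0]]])

```text
t: 23.4
position: [0.4668, -0.2413, 0.0343]
orientation: [3.14, 0.079, 0.002]
wrist_force: [0.2, -1.3, -1.4]
finger_gap: 0.0257
```

Request:
drive_tool(increments=[[-1,[0,0,-0.025],[0,0,0]],[-1,[0.01,-0.15,0],[0,0,0]],[-1,[0.01,-0.2,0],[0,0,0]],[-1,[0.01,-0.2,0],[0,0,0]],[-1,[0.01,-0.2,0],[0,0,0]],[-1,[0.01,-0.2,0],[0,0,0]],[-1,[0.01,-0.2,0],[0,0,0]],[-1,[0.01,-0.2,0],[0,0,0]],[-1,[0.01,-0.2,0],[0,0,0]],[-1,[0.01,-0.2,0],[0,0,0]],[-1,[0.01,-0.2,0],[0,0,0]],[-1,[0,0,0],[0,0,0]]])

```text
t: 24.6
position: [0.4706, -0.3204, 0.0329]
orientation: [3.139, 0.077, 0.002]
wrist_force: [0.7, 0.2, -0.8]
finger_gap: 0.0259
```

```bash
python3 - <<'E'
from h import *
c=camera("wrist"); save(c,"w17.png",None,1.42)
c=camera("scene"); save(c,"s17.png",(240,190,380,280),5.6)
E
```

View pics/w17.png

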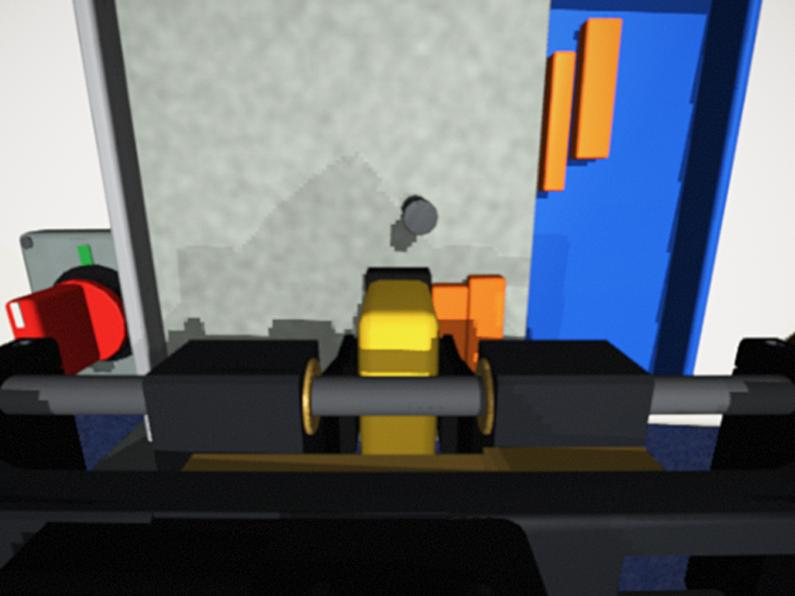

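View pics/s17.png

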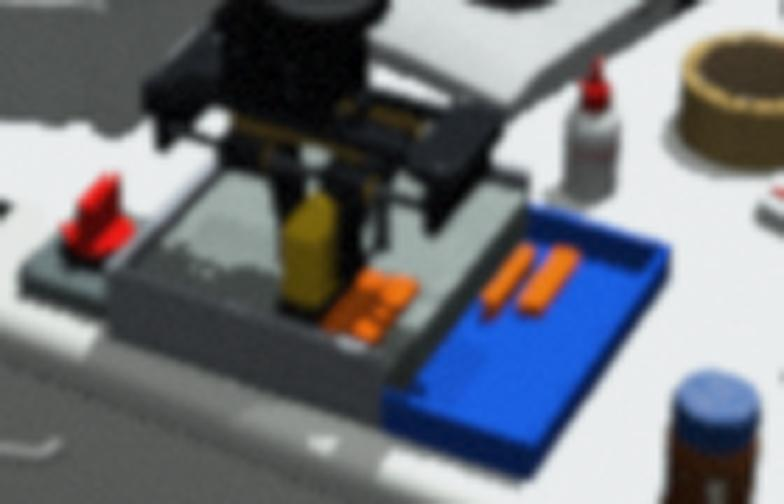

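Request:
drive_tool(increments=[[-1,[0.01,-0.2,0],[0,0,0]],[-1,[0.01,-0.2,0],[0,0,0]],[-1,[0.01,-0.2,0],[0,0,0]],[-1,[0.01,-0.2,0],[0,0,0]],[-1,[0.01,-0.2,0],[0,0,0]],[-1,[0.01,-0.2,0],[0,0,0]],[-1,[0.01,-0.2,0],[0,0,0]],[-1,[0.01,-0.2,0],[0,0,0]],[-1,[0,0,0],[0,0,0]],[-1,[0,0,0],[0,0,0]]])

```text
t: 25.7
position: [0.4731, -0.3827, 0.0326]
orientation: [-3.14, -0.078, 0.0]
wrist_force: [0.5, -0.5, -1.7]
finger_gap: 0.0253
```

```bash
python3 - <<'E'
from h import *
c=camera("wrist"); save(c,"w18.png",None,1.42)
c=camera("scene"); save(c,"s18.png",(240,190,380,280),5.6)
E
```

```text
(no output)
```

View pics/w18.png

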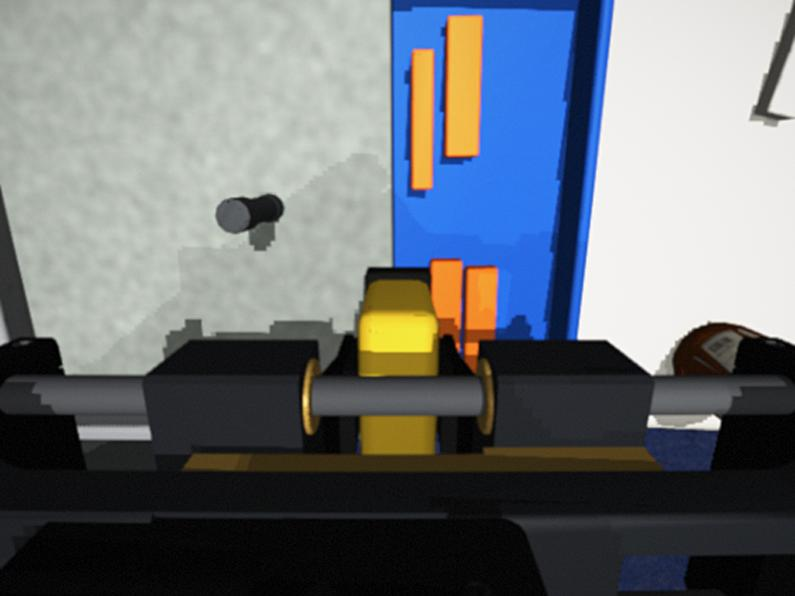

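View pics/s18.png

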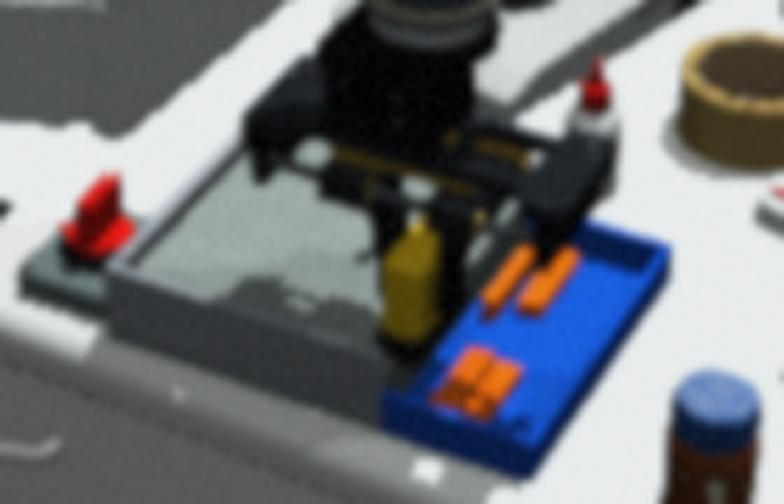

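Request:
drive_tool(increments=[[-1,[0,0,0.6],[0,0,0]],[-1,[0,0,0.9],[0,0,0]],[-1,[0,0,0.9],[0,0,0]],[-1,[-0.04,0.5,0.1],[0,0,0]],[-1,[-0.04,0.85,0],[0,0,0]],[-1,[-0.04,0.85,0],[0,0,0]],[-1,[-0.04,0.85,0],[0,0,0]],[-1,[-0.04,0.85,0],[0,0,0]],[-1,[-0.04,0.85,0],[0,0,0]],[-1,[-0.04,0.85,0],[0,0,0]],[-1,[-0.04,0.85,0],[0,0,0]],[-1,[-0.04,0.85,0],[0,0,0]],[-1,[-0.04,0.85,0],[0,0,0]],[-1,[-0.03,0.65,0],[0,0,0]],[-1,[0,0,0],[0,0,0]],[-1,[0,0,0],[0,0,0]]])

```text
t: 27.4
position: [0.4561, -0.0302, 0.133]
orientation: [3.14, 0.082, 0.001]
wrist_force: [-0.7, -0.2, -1.2]
finger_gap: 0.0259
```

```bash
python3 - <<'E'
from h import *
c=camera("wrist"); save(c,"w19.png",None,1.42)
c=camera("top"); save(c,"t19.png",(260,180,400,285),5.7)
c=camera("scene"); save(c,"s19.png",(240,190,380,280),5.6)
E
```

```text
(no output)
```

View pics/w19.png

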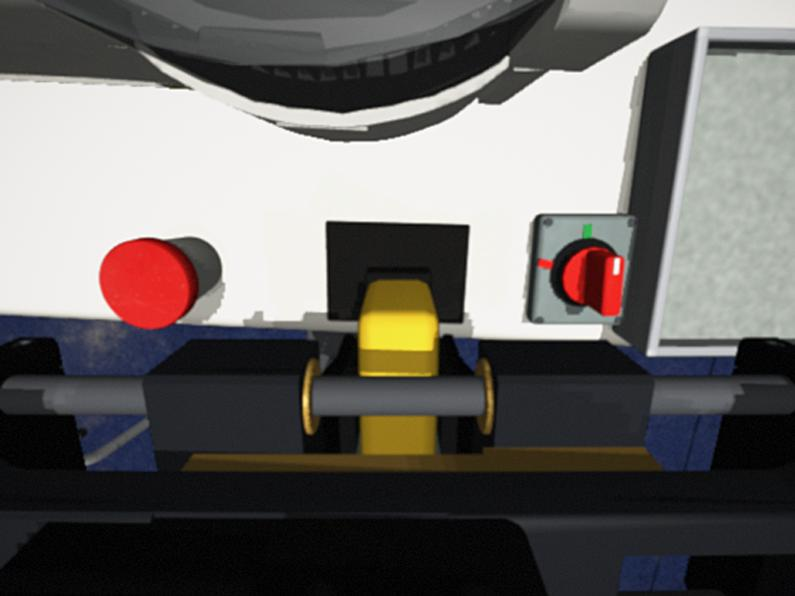

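View pics/t19.png

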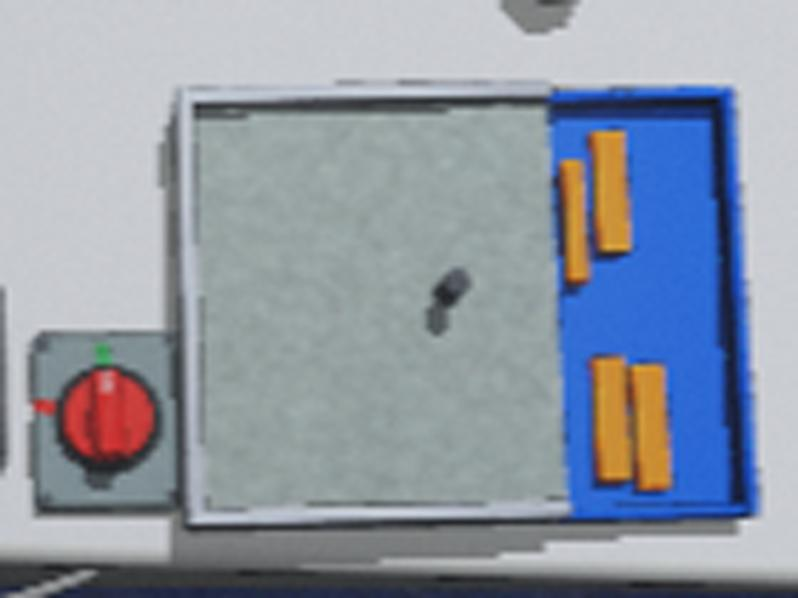

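View pics/s19.png

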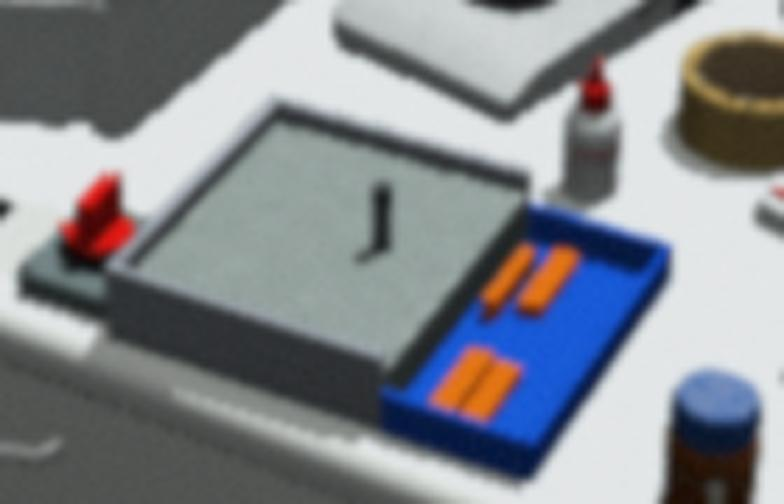

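All four offcuts are in the tray, at crop (574,222), (611,190), (611,418) and (650,427). Now I lower the scraper onto the mat.

Request:
drive_tool(increments=[[-1,[0,0,-0.6],[0,0,0]],[-1,[0,0,-0.8],[0,0,0]],[-1,[0,0,-0.8],[0,0,0]],[-1,[0,0,-0.6],[0,0,0]],[-1,[0,0,-0.3],[0,0,0]],[-1,[0,0,-0.2],[0,0,0]],[-1,[0,0,-0.05],[0,0,0]],[-1,[0,0,0],[0,0,0]]])

```text
t: 28.35
position: [0.4565, -0.0313, -0.0012]
orientation: [3.14, 0.078, 0.001]
wrist_force: [0.9, -0.0, 0.0]
finger_gap: 0.0261
```

```bash
python3 - <<'E'
from h import *
c=camera("top"); q=lambda uv:np.array(uv)/5.7+[260,180]
for z in (.022,):
  for uv in [(574,222),(611,190),(611,418),(650,427)]:
    w=unproj(c,[q(uv)],z); print(w2st([.5228,-.3068,.0503],w))
E
```

```text
[[ 40.97878835 -86.5550726 ]]
[[  56.2278413  -105.11619521]]
[[-53.4043871  -99.80595073]]
[[ -58.02447363 -118.15182466]]
```

Request:
drive_tool(increments=[[-1,[0,0,-0.025],[0,0,0]],[-1,[0,0,-0.025],[0,0,0]],[-1,[0,0,0],[0,0,0]]])

```text
t: 28.7
position: [0.4564, -0.0308, -0.0029]
orientation: [3.14, 0.079, 0.001]
wrist_force: [0.6, 0.2, -0.9]
finger_gap: 0.0258
```

Request:
drive_tool(increments=[[-1,[0,0,-0.02],[0,0,0]],[-1,[0,0,-0.02],[0,0,0]],[-1,[0,0,0],[0,0,0]]])

```text
t: 29.0
position: [0.4564, -0.0307, -0.0035]
orientation: [3.14, 0.079, 0.002]
wrist_force: [-1.3, 0.1, 11.9]
finger_gap: 0.0256
```

Firm contact with the mat at 12 N. I'll ease off, open and rise.

Request:
drive_tool(increments=[[-1,[0,0,0.015],[0,0,0]],[-0.2,[0,0,0],[0,0,0]],[0.2,[0,0,0],[0,0,0]],[0.4,[0,0,0],[0,0,0]],[0.6,[0,0,0],[0,0,0]],[0.6,[0,0,0],[0,0,0]],[0.6,[0,0,0],[0,0,0]],[0.6,[0,0,0.3],[0,0,0]],[0.6,[0,0,0.8],[0,0,0]],[0.6,[0,0,1],[0,0,0]],[0.6,[0,0,1],[0,0,0]],[0.6,[-0.4,0,1],[0,0,0]],[0.6,[-0.8,0,1],[0,0,0]],[0.6,[-0.3,0,0.5],[0,0,0]],[0.6,[0,0,0],[0,0,0]],[0.6,[0,0,0],[0,0,0]],[0.6,[0,0,0],[0,0,0]]])

```text
t: 30.7
position: [0.3968, -0.0306, 0.2178]
orientation: [-3.14, -0.079, 0.002]
wrist_force: [0.7, 1.0, -0.1]
finger_gap: 0.0697
```

```bash
python3 - <<'E'
from h import *
o=r.observe(); print(o["t"],o["position"],o["wrist_force"],o["qd"])
c=camera("wrist"); save(c,"w20.png",None,1.42)
m=unproj(c,[(0,0)],0)
c=camera("scene"); save(c,"s20.png",(170,170,400,300),3.4)
E
```

```text
30.7 [ 0.39683006 -0.03063164  0.21779562] [ 0.70446178  0.98992351 -0.12383063] [ 0.0009003   0.01436719  0.00013047 -0.00143535  0.00653006 -0.00067315]
```

View pics/w20.png

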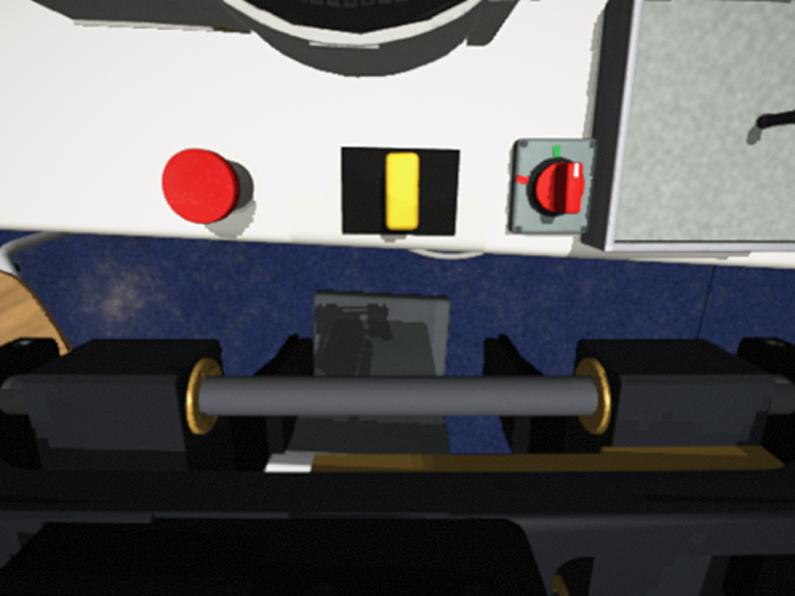

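View pics/s20.png

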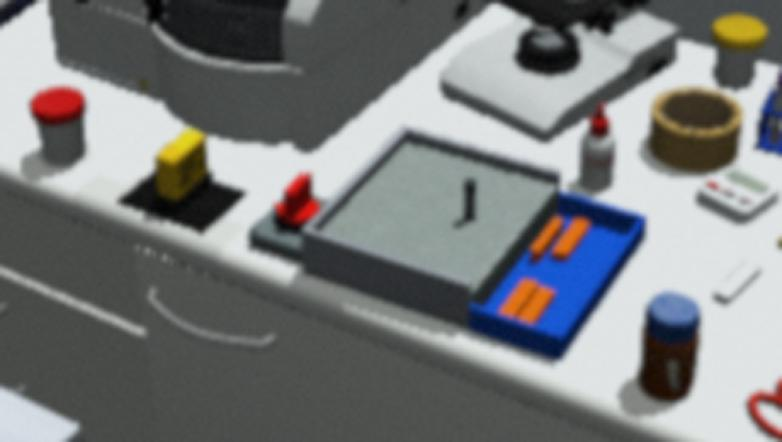

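```bash
python3 - <<'E'
from h import *
from scipy.optimize import least_squares
c=camera("wrist"); save(c,"w21.png",(350,90,430,170),7)
S=[(-8,174,20),(-8,102,20),(-92,102,20),(-92,174,20)]
U=np.array([(514,140),(596,139),(591,234),(508,232)])/1.42
o=least_squares(lambda p:(proj(c,st2w(p,S))-U).ravel(),[0.525,-0.304,0.05]); print(o.x,o.fun.round(1))
for z in (65,58): print(z,((proj(c,st2w(o.x,[(-30,138,z),(-70,138,z)]))-[350,90])*7).round(0).tolist())
E
```

```text
[ 0.52561139 -0.29886453  0.0698225 ] [ 0.2 -1.   0.7 -1.2 -2.2 -0.   1.2  2.4]
65 [[380.0, 172.0], [359.0, 428.0]]
58 [[363.0, 173.0], [343.0, 424.0]]
```

View pics/w21.png

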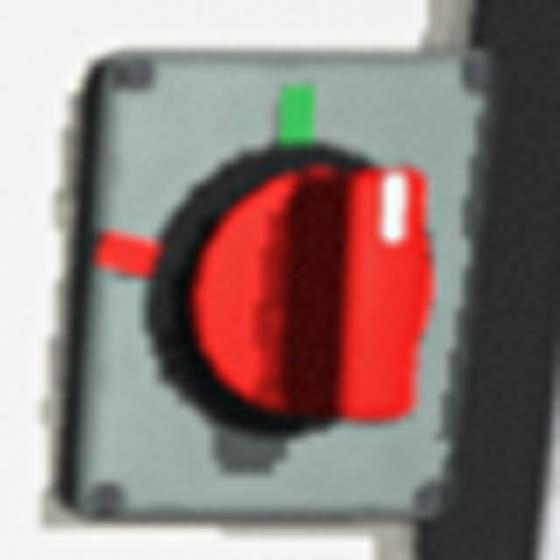

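The bar-top centre is at about column 385. An up knob predicts about 370 and a pressed one about 353, so the knob is up. Its bar points at the green mark. Handing in.

```bash
python3 - <<'E'
from h import *
print(r.sign_off())
E
```

```text
the job is handed in; nothing more can be done
None
```

I finished the whole job and handed it in at about 31 s of the 72 s; no verdict was reported.

**What I did**
- **Knob:** I gripped it, pressed it about 7 mm, turned it clockwise about 71° (1.24 rad) and let it rise.
- **Sweep:** I swept the plate in two passes, one on each side of the post, with the scraper.
- **Scraper:** I stood it on the middle of the mat, opened the gripper and moved clear.

**Last checks**
- **Knob:** its bar points at the green mark. Its top showed at about column 385 in the image, against 370 predicted for up and 353 for pressed, so I read it as up.
- **Offcuts:** all four lie in the tray, at station y of about -87 to -118 mm and x of -58 to 56 mm. One stands on its long edge by the plate, about 12 mm inside the tray limit.
- **Scraper:** it stands upright near the middle of the mat.
- **Bystanders:** the bottle, cup and brown bottle look unmoved.

**What failed or disagreed**
- **First grip missed:** the first knob grip closed just above the bar. The fingertips sit about 33 mm above the reported TCP; a touch on the bar's top confirmed this and I corrected every later height.
- **Camera frames:** the top camera and the arm frame disagreed by about 3 mm, and I allowed for that.
- **Scraper placing:** it pressed the mat with about 12 N for a moment before I eased off.

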